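# Clip the fans and set the run-in gauge

### The job

Get the blower fans ready for their run-in: push one spring clip sideways onto the groove of every fan spindle standing on the rack until it snaps fully home (there are more clips than spindles). After that turn the gauge knob until its pointer stands at the point of the wedge-shaped mark, and then throw the locking lever fully over, away from the robot. Put the clips that are left over into the steel tray at any time, and leave the other things on the bench where they are.

Things in the scene. Friction and masses are not known exactly. Their poses are not given: they have to be found in the camera images.
- spindle1_groove (a point): Fan spindle 1 (may be absent): upright steel shaft with a grey fan wheel, on a heavy (2 kg) square foot held in a pocket of the aluminium rack. Point: on the shaft axis at the bottom of its groove; z up. Groove (all spindles alike): 18 mm core, 13 mm high, from this point up; above it a 26 mm wide, 10 mm high head ends the shaft; below it a 52 mm wide washer, 5 mm thick, on which a clip lies flat.
- spindle2_groove (a point): Fan spindle 2 (may be absent): upright steel shaft with a grey fan wheel, on a heavy (2 kg) square foot held in a pocket of the aluminium rack. Point: on the shaft axis at the bottom of its groove; z up. The fan's hub is 36 mm wide; its disc and blades, 76 mm wide, end 9 mm below it. Spindles stand in a row 98 mm apart in pockets with 2 mm of play.
- spindle3_groove (a point): Fan spindle 3 (may be absent): upright steel shaft with a grey fan wheel, on a heavy (2 kg) square foot held in a pocket of the aluminium rack. Point: on the shaft axis at the bottom of its groove; z up. A clip may be pushed into a groove from any side; the robot's side of the row is open. A clip takes about 6 to 10 N of push to snap in; pushed off-centre or askew it jams.
- spindle4_groove (a point): Fan spindle 4 (may be absent): upright steel shaft with a grey fan wheel, on a heavy (2 kg) square foot held in a pocket of the aluminium rack. Point: on the shaft axis at the bottom of its groove; z up. A clip may be pushed into a groove from any side; the robot's side of the row is open. A clip takes about 6 to 10 N of push to snap in; pushed off-centre or askew it jams.
- clip1: Spring clip 1, loose, dark steel, all clips alike (see also clip1 to clip4): flat two-pronged fork, 7 mm thick, 62 mm long, lying flat. Origin: on the underside at the centre of the fork's round, the point that lies on the shaft axis when home; x points out of the open mouth (the way it is pushed), z up. Weighs about 110 g.
- clip2: Spring clip 2, loose, dark steel, all clips alike (see also clip1 to clip4): flat two-pronged fork, 7 mm thick, 62 mm long, lying flat. Solid spine from x = -46 to -11 mm, 44 mm wide; on it stands a grip tab: x from -46 to -22 mm, 12 mm thick in y, its top 41 mm above the underside. Grip it across y.
- clip3: Spring clip 3, loose, dark steel, all clips alike (see also clip1 to clip4): flat two-pronged fork, 7 mm thick, 62 mm long, lying flat. Two sprung jaws, inner faces 30 mm apart, outer 44 mm, run forward to x = 16 mm; round lips at x = 11.5 mm leave a 13 mm mouth that must spread to 18 mm and snaps shut behind the groove core.
- clip4: Spring clip 4, loose, dark steel, all clips alike (see also clip1 to clip4): flat two-pronged fork, 7 mm thick, 62 mm long, lying flat. Home in a groove it has 1 to 2 mm of play, may swivel about the shaft, and lies on the groove's bottom.
- clip5: Spring clip 5, loose, dark steel, all clips alike (see also clip1 to clip4): flat two-pronged fork, 7 mm thick, 62 mm long, lying flat. Home in a groove it has 1 to 2 mm of play, may swivel about the shaft, and lies on the groove's bottom.
- knob (a joint): Gauge knob angle, rad, positive counter-clockwise seen from above, range -6 to 6, starts at 0. Light friction (0.06 N m), stays where left. A rack drives the pointer 9 mm per rad: counter-clockwise moves it along the gauge's +y.
- knob_grip (a point): On the knob's axis at mid-height of its black grip bar (54 mm long, 14 mm thick, 30 mm high; its top 15 mm above this point, bottom 15 mm below, standing on a 56 mm disc 7 mm thick on the blue gauge box). x runs along the bar and turns with it, z up.
- pointer_tip (a point): Tip of the steel pointer needle (2 mm wide) that slides straight along the gauge's y in a black slot, 59 mm beyond the knob axis (gauge's +x); axes are the gauge's. Only the knob moves it.
- mark: The mark: a small dark wedge (17 mm by 12 mm) on the white scale beside the slot, its point towards the slot; origin at its point, axes as the gauge's (y along the slot). The pointer is aligned when its tip has y = 0 in this frame. The round screw head elsewhere on the scale is not the mark.
- lever (a joint): Locking lever of the gauge, rad: 0 leans 0.5 rad from upright towards the robot (gauge -x), 1.0 is fully thrown, leaning 0.5 rad away from it (gauge +x). Stays where left (friction 0.06 N m).
- lever_tip (a point): Centre of the lever's black ball (26 mm wide), 60 mm from its hinge. The hinge runs along the gauge's y, 118 mm to the gauge's -y side of the knob axis, 62 mm above the bench (the blue box is 40 mm high, the lever's block on it 25 mm more). Thrown, the ball swings about 58 mm along the gauge's +x.
- tray_in (a point): Centre of the inner floor of the fixed open steel tray (140 mm in x, 160 mm in y, 35 mm high, walls and floor 4 to 5 mm thick) for left-over clips; axes are the tray's, z up.
- battery: Bystander: black battery pack, 75 x 115 x 60 mm, origin under its centre.
- oil: Bystander: white oil bottle, 40 mm wide, 105 mm high, origin under it.
Things that resemble listed ones, but are neither listed nor needed, are in the scene too. What is shaped like the clip5 but brown is not meant. Leave any pink look-alike of the part that bears spindle4_groove alone.

How it is judged:
On the way, in this order (a step that is already met when the one before it is completed fails the run):
1. every spindle that is present carries a clip snapped home in its groove (((horizontal distance between clip1 and spindle1_groove below 0.005 m and z of clip1 in the frame of spindle1_groove between -0.004 and 0.009 m and angle between clip1's own z axis and vertical below 0.3 rad) or (horizontal distance between clip2 and spindle1_groove below 0.005 m and z of clip2 in the frame of spindle1_groove between -0.004 and 0.009 m and angle between clip2's own z axis and vertical below 0.3 rad) or (horizontal distance between clip3 and spindle1_groove below 0.005 m and z of clip3 in the frame of spindle1_groove between -0.004 and 0.009 m and angle between clip3's own z axis and vertical below 0.3 rad) or (horizontal distance between clip4 and spindle1_groove below 0.005 m and z of clip4 in the frame of spindle1_groove between -0.004 and 0.009 m and angle between clip4's own z axis and vertical below 0.3 rad) or (horizontal distance between clip5 and spindle1_groove below 0.005 m and z of clip5 in the frame of spindle1_groove between -0.004 and 0.009 m and angle between clip5's own z axis and vertical below 0.3 rad)) and ((horizontal distance between clip1 and spindle2_groove below 0.005 m and z of clip1 in the frame of spindle2_groove between -0.004 and 0.009 m and angle between clip1's own z axis and vertical below 0.3 rad) or (horizontal distance between clip2 and spindle2_groove below 0.005 m and z of clip2 in the frame of spindle2_groove between -0.004 and 0.009 m and angle between clip2's own z axis and vertical below 0.3 rad) or (horizontal distance between clip3 and spindle2_groove below 0.005 m and z of clip3 in the frame of spindle2_groove between -0.004 and 0.009 m and angle between clip3's own z axis and vertical below 0.3 rad) or (horizontal distance between clip4 and spindle2_groove below 0.005 m and z of clip4 in the frame of spindle2_groove between -0.004 and 0.009 m and angle between clip4's own z axis and vertical below 0.3 rad) or (horizontal distance between clip5 and spindle2_groove below 0.005 m and z of clip5 in the frame of spindle2_groove between -0.004 and 0.009 m and angle between clip5's own z axis and vertical below 0.3 rad)) and ((horizontal distance between clip1 and spindle3_groove below 0.005 m and z of clip1 in the frame of spindle3_groove between -0.004 and 0.009 m and angle between clip1's own z axis and vertical below 0.3 rad) or (horizontal distance between clip2 and spindle3_groove below 0.005 m and z of clip2 in the frame of spindle3_groove between -0.004 and 0.009 m and angle between clip2's own z axis and vertical below 0.3 rad) or (horizontal distance between clip3 and spindle3_groove below 0.005 m and z of clip3 in the frame of spindle3_groove between -0.004 and 0.009 m and angle between clip3's own z axis and vertical below 0.3 rad) or (horizontal distance between clip4 and spindle3_groove below 0.005 m and z of clip4 in the frame of spindle3_groove between -0.004 and 0.009 m and angle between clip4's own z axis and vertical below 0.3 rad) or (horizontal distance between clip5 and spindle3_groove below 0.005 m and z of clip5 in the frame of spindle3_groove between -0.004 and 0.009 m and angle between clip5's own z axis and vertical below 0.3 rad)) and ((horizontal distance between clip1 and spindle4_groove below 0.005 m and z of clip1 in the frame of spindle4_groove between -0.004 and 0.009 m and angle between clip1's own z axis and vertical below 0.3 rad) or (horizontal distance between clip2 and spindle4_groove below 0.005 m and z of clip2 in the frame of spindle4_groove between -0.004 and 0.009 m and angle between clip2's own z axis and vertical below 0.3 rad) or (horizontal distance between clip3 and spindle4_groove below 0.005 m and z of clip3 in the frame of spindle4_groove between -0.004 and 0.009 m and angle between clip3's own z axis and vertical below 0.3 rad) or (horizontal distance between clip4 and spindle4_groove below 0.005 m and z of clip4 in the frame of spindle4_groove between -0.004 and 0.009 m and angle between clip4's own z axis and vertical below 0.3 rad) or (horizontal distance between clip5 and spindle4_groove below 0.005 m and z of clip5 in the frame of spindle4_groove between -0.004 and 0.009 m and angle between clip5's own z axis and vertical below 0.3 rad))), for 0.2 s.
2. the pointer stands at the mark and the knob is still (y of pointer_tip in the frame of mark between -0.003 and 0.003 m and velocity of joint knob between -0.1 and 0.1 rad/s), for 0.3 s.
3. the locking lever is thrown over (value of joint lever above 0.8 rad), for 0.2 s.
At the end, for the whole second after the job is handed in: Each spindle present has a clip in its groove (origin within 5 mm of the shaft axis, underside 4 mm below to 9 mm above the groove bottom, tilt under 0.3 rad); all other clips lie in the steel tray; pointer tip within 3 mm of the mark along the slot, knob still; lever past 0.8 rad (all of step 1 and all of step 2 and ((height (world z) of clip1 between 0.048 and 0.0595 m and angle between clip1's own z axis and vertical below 0.3 rad) or (x of clip1 in the frame of tray_in between -0.066 and 0.066 m and y of clip1 in the frame of tray_in between -0.076 and 0.076 m and z of clip1 in the frame of tray_in between -0.01 and 0.035 m)) and ((height (world z) of clip2 between 0.048 and 0.0595 m and angle between clip2's own z axis and vertical below 0.3 rad) or (x of clip2 in the frame of tray_in between -0.066 and 0.066 m and y of clip2 in the frame of tray_in between -0.076 and 0.076 m and z of clip2 in the frame of tray_in between -0.01 and 0.035 m)) and ((height (world z) of clip3 between 0.048 and 0.0595 m and angle between clip3's own z axis and vertical below 0.3 rad) or (x of clip3 in the frame of tray_in between -0.066 and 0.066 m and y of clip3 in the frame of tray_in between -0.076 and 0.076 m and z of clip3 in the frame of tray_in between -0.01 and 0.035 m)) and ((height (world z) of clip4 between 0.048 and 0.0595 m and angle between clip4's own z axis and vertical below 0.3 rad) or (x of clip4 in the frame of tray_in between -0.066 and 0.066 m and y of clip4 in the frame of tray_in between -0.076 and 0.076 m and z of clip4 in the frame of tray_in between -0.01 and 0.035 m)) and ((height (world z) of clip5 between 0.048 and 0.0595 m and angle between clip5's own z axis and vertical below 0.3 rad) or (x of clip5 in the frame of tray_in between -0.066 and 0.066 m and y of clip5 in the frame of tray_in between -0.076 and 0.076 m and z of clip5 in the frame of tray_in between -0.01 and 0.035 m)) and value of joint lever above 0.8 rad); the robot touches nothing.
It fails at once if a bystander (battery pack, oil bottle) is moved more than 50 mm (distance of any of battery, oil from where it was at the start of the episode above 0.05 m).
Of spindle1, spindle2, spindle3, spindle4 only 3 to 4 are there at a start; the rules pass over those that are not, and their reading is None.
At some moment in a run one of clip1, clip2, clip3, clip4, clip5 may be knocked a few centimetres aside while the robot is not near it.
It also fails if it takes over 200 s, if anything falls off the work surface, if the arm or the gripper's body presses on something with over 40 N, if the wrist force passes 120 N, or if a joint passes its speed limit or range.

### The arm

A 6-joint arm with a two-finger parallel gripper is mounted at the origin on the work surface. World frame = base frame: x ahead of the robot, y to its left, z up, the work surface at z = 0. Lengths are in m, angles in rad, forces in N, time in s.
With the tool pointing down it reaches from about 0.3 to 0.75 m from the base axis. Payload 8.5 kg.
Tool frame: the origin (TCP) lies midway between the tips of the shut fingers; the grasp point (between the pads) lies 19 mm behind it (ctrl.hold_point_z is the distance from the TCP to the grasp point, in m); z points along the fingers, y is the line along which they close (so a half turn about z gives the same grasp; the last joint's range is limited). The gripper opens to 88 mm and grips with 3 to 60 N. Pads are 18 mm wide; open, the fingers measure 123 mm over their backs; the gripper's body (75 mm by 187 mm) begins 45 mm behind the grasp point.
Start: joints at [-1.358, 0.381, 1.297, -0, 1.464, -0.215], TCP at [0.228, -0.5, 0.239] pointing down, gripper open.
Joint ranges: [-3.11, 3.11], [-0.89, 2.33], [0.22, 2.48], [-1.42, 4.56], [0.17, 2.85], [-2.88, 2.88]. Speed limits (rad/s): [2.39, 2.39, 3.14, 3.14, 3.14, 3.14].

### API

Orientations are given as a unit quaternion [w, x, y, z].
In Python, from rig import ctrl gives the robot as it stands.
- The arm moves only by the tool step_arm, never from a script. Its argument "plan" is a list of rows, each a list of 7 numbers: the shift along the world's x, y, z in cm, then the turn, a rotation vector about the world's x, y, z in degrees, then the gripper command: -1 is shut, 1 is fully open, values between are in proportion. In form: [[dx, dy, dz, wx, wy, wz, hand], ...]. A call has exactly 5 rows; each row shifts and turns the commanded pose from where the row before left it; what a row does not reach is not made up. A row lasts 1/8 s, in which the tool goes at most 62.5 mm and 10.7 degrees, less where a joint would pass 70% of its speed; a pose out of reach is approached as far as the arm can. A call with a gripper value outside its range is refused whole. The fingers move at their own pace and stop on an object; the grip force is fixed at half the most. Time passes only in rows, so rows that do not move let the fingers close, or fill a call up. It gives the time, the measured TCP pose, the force, the opening and the grip force at its end, in the units of the state.
- ctrl.state(): the state, without advancing time (a new reading comes with each control period).
- ctrl.read_camera(name): name is "scene" or "top" or "wrist"; returns (picture, depth): 480x640x3 uint8, red, green, blue; 480x640 float32, m along the optical axis (not along the pixel's ray), 0 where there is no reading.
- ctrl.camera_info(name): a dict with "fx", "fy", "cx", "cy" (pixels), "view" (4x4, takes a point from world to camera coordinates). Camera axes: x right, y down, z forward; pixel columns grow to the right and rows downward; lengths in m; the calibration is good to about 2 mm. A picture is of the moment at which its call begins: read the wrist's pose just before it. camera_info takes no time and is no camera call; for the wrist camera it gives the pose at the moment of the call.
- ctrl.job_done(): hands the job in; it is judged then, once.
Trained networks look in the newest picture that a camera, given by its name, has taken for a name from the list of things; names that differ only in an ending like _2 or _b are one class to them, and where a whole thing is asked for, a point or a joint stands for the part that bears it (a point fixed in the world has none). Each returns a list of dicts, best first, with "conf" (0 to 1); they miss things now and then, are a little off and sometimes report something else, mostly with a low value. They report only what shows in the picture. A call takes as long as a camera call. They do not tell look-alikes from the thing itself.
- ctrl.boxes_of(query, camera): "point" ([x, y, z] in m, in world coordinates, good to about 4 mm: the middle of the surface that is visible of it).
The state is a dict: "clock": time; "joints": joint angles; "joint_velocities": joint speeds; "effort": joint torques, N m; "tcp_pos": TCP position; "ee_rot": TCP orientation; "ft_force": force on the tool from outside, world axes, zero at the start; "moment": the same for the moment, N m; "width": finger opening in m; "grip_force": force on a finger pad.
Only numpy, scipy, OpenCV 4.12 (cv2) and the standard library are available. Lean on these libraries where they do the work, as an engineer would, in place of code of your own. Each camera call takes 0.05 s, during which the arm holds its last target. There are 200 camera calls.

## Working session

There is one attempt and no reset: what is moved stays moved. The work goes in short steps, Python scripts to look and compute and a tool call to move; the robot and the scene stay as the last step left them, time stands still between calls to the robot, and variables do not carry over. Pictures are saved under pics/ and viewed, at most 14 in all, crops included, and the job is handed in when it is done.

Besides the shell and the picture viewer there is one more tool, called as name(argument=value, ...) on one line, values as JSON. step_arm: Moves the arm, as the interface text tells. Its arguments: {"type":"object","properties":{"plan":{"type":"array"}},"required":["plan"]}

```bash
ls; mkdir -p pics
cat > h.py <<'E'
import numpy as np, cv2
from rig import ctrl
def shot(cam,fn=None):
    info=ctrl.camera_info(cam); img,d=ctrl.read_camera(cam)
    if fn: cv2.imwrite('pics/'+fn,img[:,:,::-1])
    return img,d,info
def world(d,info):
    v,u=np.mgrid[:480,:640]
    P=np.stack([(u-info['cx'])/info['fx']*d,(v-info['cy'])/info['fy']*d,d,np.ones_like(d)],-1)
    W=P@np.linalg.inv(np.array(info['view'])).T
    W=W[...,:3].copy(); W[d==0]=np.nan
    return W
E
python3 - <<'E'
from h import *
for c in ['top','scene']:
    img,d,i=shot(c,c+'0.png'); np.savez('/tmp/'+c,img=img,d=d)
    print(c,np.round(np.array(i['view']),3).tolist(),i['fx'])
    for q in ['clip1','spindle1_groove','knob_grip','pointer_tip','mark','lever_tip','tray_in','battery','oil']:
        print(q,[(np.round(b['point'],3).tolist(),round(b['conf'],2)) for b in ctrl.boxes_of(q,c)])
print(ctrl.state())
E
```

```text
pics
top [[-0.005, -1.0, 0.013, 0.054], [-0.986, 0.003, -0.167, 0.579], [0.167, -0.014, -0.986, 1.388], [0.0, 0.0, 0.0, 1.0]] 526.1622818412271
clip1 [([0.302, 0.393, 0.006], 0.84), ([0.453, 0.016, 0.008], 0.7), ([0.434, 0.319, 0.008], 0.66), ([0.305, 0.287, 0.007], 0.63), ([0.468, -0.086, 0.01], 0.6), ([0.442, 0.108, 0.012], 0.56), ([0.443, 0.224, 0.008], 0.5)]
spindle1_groove [([0.644, -0.092, 0.032], 0.92), ([0.545, -0.313, 0.05], 0.4), ([0.441, 0.227, 0.007], 0.19)]
knob_grip [([0.544, -0.315, 0.049], 0.74), ([0.469, -0.082, 0.012], 0.28)]
pointer_tip []
mark []
lever_tip []
tray_in [([0.595, 0.375, 0.004], 0.78)]
battery [([0.799, 0.113, 0.06], 0.91)]
oil [([0.734, -0.219, 0.077], 0.6), ([0.547, -0.311, 0.047], 0.42)]
scene [[0.763, 0.646, -0.021, -0.476], [0.399, -0.497, -0.771, -0.098], [-0.508, 0.58, -0.637, 1.549], [0.0, 0.0, 0.0, 1.0]] 493.17154690030776
clip1 [([0.442, 0.222, 0.009], 0.78), ([0.439, 0.314, 0.002], 0.77), ([0.302, 0.386, 0.004], 0.77), ([0.468, -0.09, 0.009], 0.76), ([0.749, -0.235, 0.065], 0.74), ([0.445, 0.104, 0.006], 0.69), ([0.452, 0.01, 0.01], 0.61), 
[... 412 characters left out ...]
oints': array([-1.35829939e+00,  3.80560217e-01,  1.29738717e+00,  1.87621632e-05,
        1.46360046e+00, -2.15328054e-01]), 'joint_velocities': array([ 1.04357522e-03,  8.13517185e-04, -9.08908837e-05,  1.38722777e-03,
       -3.51399278e-04, -4.11255181e-04]), 'effort': array([ 6.90441648e-04, -4.37797952e+01, -2.24727201e+01,  7.13351718e-02,
        3.13892565e-02, -1.51571589e-05]), 'tcp_pos': array([ 0.22817572, -0.50041779,  0.23877411]), 'ee_rot': array([2.24147604e-05, 9.77208045e-01, 2.12283855e-01, 9.29553680e-06]), 'ft_force': array([-1.04431752,  0.45025307,  0.17902771]), 'moment': array([-0.01731481, -0.0206457 ,  0.01012162]), 'grip_force': 0.0, 'width': 0.08818095732113107}
```

View pics/top0.png

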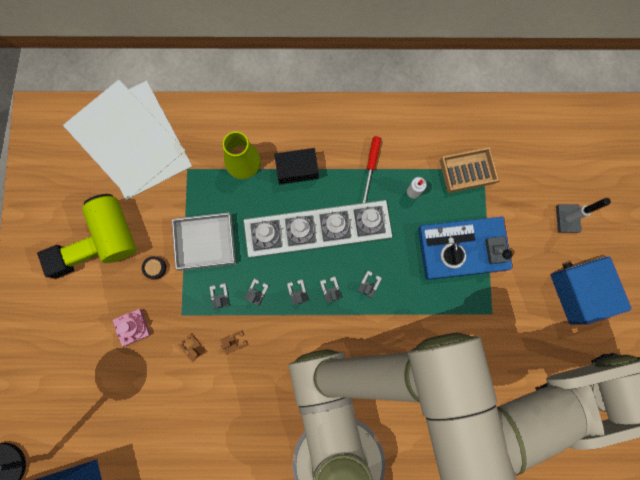

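View pics/scene0.png

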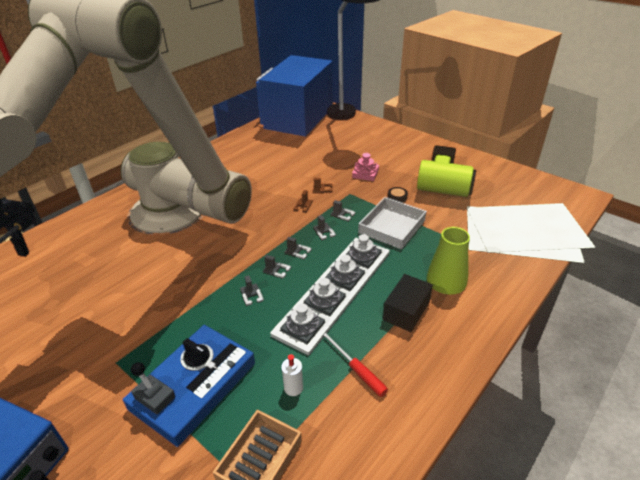

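Run:
```python
from h import *
from scipy.spatial.transform import Rotation as R
s=ctrl.state(); i=ctrl.camera_info('wrist'); V=np.array(i['view']); C=np.linalg.inv(V)
q=s['ee_rot']; Rt=R.from_quat([q[1],q[2],q[3],q[0]]).as_matrix()
print('cam in tool',(Rt.T@(C[:3,3]-s['tcp_pos'])).round(4)); print((Rt.T@C[:3,:3]).round(3),i['fx'],i['cx'],i['cy'])
# top: clip tabs and spindle heads
z=np.load('/tmp/top.npz'); W=world(z['d'],ctrl.camera_info('top'))
for n,lo,hi,xr,yr in [('tab',.025,.06,(.4,.52),(-.15,.36)),('head',.058,.09,(.6,.7),(-.2,.25)),('washer',.04,.056,(.6,.7),(-.2,.25))]:
    m=(W[...,2]>lo)&(W[...,2]<hi)&(W[...,0]>xr[0])&(W[...,0]<xr[1])&(W[...,1]>yr[0])&(W[...,1]<yr[1])
    k,l,st,c=cv2.connectedComponentsWithStats(m.astype(np.uint8))
    for j in range(1,k):
        if st[j,4]>4: print(n,st[j,4],np.median(W[l==j],0).round(4),np.nanmax(W[l==j][:,2]).round(3),c[j].round())
```

```text
cam in tool [ 0.0701 -0.001  -0.1453]
[[ 0.    -0.963 -0.269]
 [ 1.     0.    -0.001]
 [ 0.001 -0.269  0.963]] 347.7888796676029 325.54120612867985 238.2526400763742
tab 44 [ 0.4573 -0.0827  0.0389] 0.046 [367. 289.]
tab 45 [0.4408 0.0101 0.0399] 0.047 [333. 295.]
tab 44 [0.4344 0.2288 0.0399] 0.046 [252. 298.]
tab 40 [0.4333 0.102  0.0403] 0.048 [299. 298.]
tab 50 [0.4237 0.3194 0.0391] 0.048 [218. 302.]
head 81 [ 0.6495 -0.0939  0.0755] 0.084 [371. 217.]
head 82 [0.6354 0.0019 0.0755] 0.084 [336. 222.]
head 80 [0.6245 0.1    0.0762] 0.082 [299. 226.]
head 75 [0.6115 0.1951 0.0764] 0.083 [264. 231.]
washer 198 [ 0.6478 -0.0925  0.0519] 0.056 [370. 219.]
washer 191 [0.6329 0.0058 0.0519] 0.056 [335. 223.]
washer 194 [0.6229 0.0992 0.0521] 0.056 [300. 228.]
washer 124 [0.619  0.1934 0.0518] 0.056 [265. 230.]
```

step_arm(plan=[[2.5,5.7,0,0,0,-2.4,1],[2.5,5.7,0,0,0,-2.4,1],[2.5,5.7,0,0,0,-2.4,1],[2.5,5.7,0,0,0,-2.4,1],[2.5,5.7,0,0,0,-2.4,1]])

```text
clock: 1.62
tcp_pos: [0.3536, -0.2136, 0.239]
ee_rot: [0.0, 0.994, 0.108, 0.0]
ft_force: [0.7, -0.1, -0.2]
width: 0.088
grip_force: 0.0
```

step_arm(plan=[[2.5,5.7,0,0,0,-2.4,1],[2.5,5.7,0,0,0,-2.4,1],[2.5,5.7,0,0,0,-2.4,1],[2.5,5.7,0,0,0,-2.4,1],[2.5,5.7,0,0,0,-2.4,1]])

```text
clock: 2.25
tcp_pos: [0.4787, 0.0717, 0.239]
ee_rot: [0.0, 1.0, 0.004, 0.0]
ft_force: [-0.2, -0.9, 0.3]
width: 0.0881
grip_force: 0.0
```

step_arm(plan=[[0,0,0,0,0,0,1],[0,0,0,0,0,0,1],[0,0,0,0,0,0,1],[0,0,0,0,0,0,1],[0,0,0,0,0,0,1]])

```text
clock: 2.88
tcp_pos: [0.4781, 0.0689, 0.2389]
ee_rot: [0.0, 1.0, 0.004, 0.0]
ft_force: [-0.1, 0.9, -0.1]
width: 0.0888
grip_force: 0.0
```

Run:
```python
from h import *
s=ctrl.state(); print(s['clock'],s['tcp_pos'],s['ee_rot'],s['joints'])
img,d,i=shot('wrist','w1.png'); np.savez('/tmp/w1',img=img,d=d,V=i['view'])
W=world(d,i)
for n,lo,hi,xr,yr in [('tab',.03,.05,(.38,.52),(-.15,.38)),('head',.068,.09,(.58,.7),(-.2,.25)),('washer',.045,.058,(.6,.7),(-.2,.25)),('tray',.001,.02,(.52,.66),(.29,.45))]:
    m=(W[...,2]>lo)&(W[...,2]<hi)&(W[...,0]>xr[0])&(W[...,0]<xr[1])&(W[...,1]>yr[0])&(W[...,1]<yr[1])
    k,l,st,c=cv2.connectedComponentsWithStats(m.astype(np.uint8))
    for j in range(1,k):
        if st[j,4]>15: print(n,st[j,4],np.nanmean(W[l==j],0).round(4),c[j].round())
```

```text
2.875 [0.47810721 0.06893424 0.2388767 ] [6.72773267e-06 9.99992599e-01 3.84584502e-03 1.02188159e-04] [-1.02520109e-01  2.63017677e-01  1.47447333e+00  8.43550970e-06
  1.40389700e+00  1.46058311e+00]
tab 372 [ 0.4591 -0.0783  0.0389] [471. 232.]
tab 299 [0.4432 0.0142 0.0395] [380. 246.]
tab 357 [0.4374 0.2321 0.039 ] [170. 250.]
tab 315 [0.4358 0.1063 0.0393] [291. 252.]
tab 430 [0.4252 0.3219 0.0383] [ 86. 260.]
head 759 [ 0.6471 -0.0892  0.0753] [532.  10.]
head 1083 [0.6373 0.0067 0.076 ] [408.  23.]
head 1013 [0.6246 0.1037 0.0761] [285.  40.]
head 1051 [0.6118 0.1983 0.0759] [168.  57.]
washer 2209 [0.6343 0.0086 0.0533] [400.  35.]
washer 1818 [ 0.6426 -0.0858  0.0531] [512.  26.]
washer 2205 [0.6234 0.1029 0.0534] [289.  49.]
washer 1462 [0.6179 0.1928 0.0534] [185.  55.]
tray 11913 [0.5923 0.3599 0.0036] [42. 92.]
tray 1081 [0.6206 0.2949 0.0103] [97. 61.]
tray 18 [0.5236 0.3416 0.0035] [ 73. 162.]
```

View pics/w1.png

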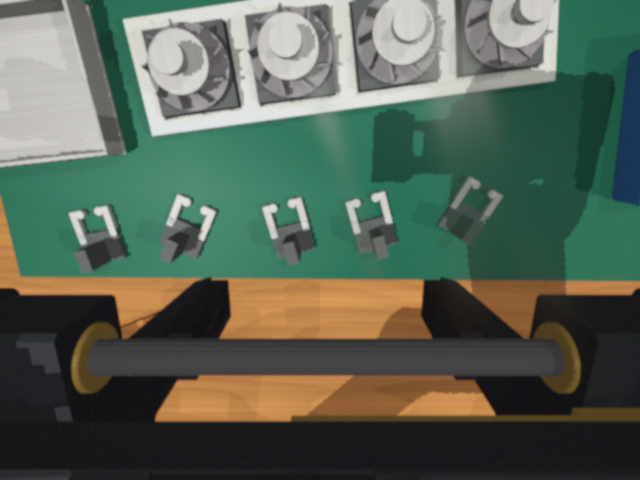

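```bash
cat >> h.py <<'E'
from scipy.optimize import minimize
def clip_model(x,y):
    a=abs(y); z=np.zeros_like(x)
    z[(x>-46)&(x<-11)&(a<22)]=7
    z[(x>=-11)&(x<16)&(a>15)&(a<22)]=7
    z[(np.hypot(x-11.5,a-11)<4.5)]=7
    z[(x>-46)&(x<-22)&(a<6)]=41
    return z
def fit_clip(W,tab,z0=0.,yaws=np.radians(np.arange(-60,61,10))):
    m=(np.hypot(W[...,0]-tab[0],W[...,1]-tab[1])<.06)&(W[...,2]<z0+.05)&(W[...,2]>z0-.02)
    P=W[m]*1000; P[:,2]-=z0*1000; P[:,2]-=np.median(P[P[:,2]<3.5][:,2]) if z0==0 else 0
    def cost(p):
        c,s=np.cos(p[2]),np.sin(p[2]); dx,dy=P[:,0]-p[0],P[:,1]-p[1]
        x,y=c*dx+s*dy,-s*dx+c*dy
        return np.minimum(np.abs(P[:,2]-clip_model(x,y)),8).mean()
    best=None
    for a in yaws:
        x0=[tab[0]*1000+34*np.cos(a),tab[1]*1000+34*np.sin(a),a]
        r=minimize(cost,x0,method='Nelder-Mead',options=dict(initial_simplex=[x0,[x0[0]+5,x0[1],a],[x0[0],x0[1]+5,a],[x0[0],x0[1],a+.15]],xatol=.05,fatol=1e-4))
        if best is None or r.fun<best.fun: best=r
    x,y,a=best.x
    return dict(o=(x/1e3,y/1e3),yaw=np.degrees(a),cost=best.fun,grip=((x-34*np.cos(a))/1e3,(y-34*np.sin(a))/1e3))
def heads(W,y0=None):
    out=[]
    m=(W[...,2]>.070)&(W[...,2]<.085)&(W[...,0]>.57)&(W[...,0]<.7)&(W[...,1]>-.2)&(W[...,1]<.28)
    k,l,st,c=cv2.connectedComponentsWithStats(m.astype(np.uint8))
    for j in range(1,k):
        if st[j,4]>100:
            P=W[l==j]; P=P[np.abs(P[:,2]-np.median(P[:,2]))<.003]
            lo,hi=np.percentile(P[:,:2],[1,99],axis=0); out.append((((lo+hi)/2).round(4),(hi-lo).round(4),np.median(P[:,2]).round(4),c[j].round()))
    return out
E
python3 - <<'E'
from h import *
z=np.load('/tmp/w1.npz'); i=ctrl.camera_info('wrist'); W=world(z['d'],dict(i,view=z['V']))
for t in [(.459,-.078),(.443,.014),(.436,.106),(.437,.232),(.425,.322)]: 
    f=fit_clip(W,t); print({k:np.round(v,4) for k,v in f.items()})
for h in heads(W): print(h)
E
```

```text
{'o': array([ 0.488 , -0.0963]), 'yaw': np.float64(-28.555), 'cost': np.float64(1.0009), 'grip': array([ 0.4581, -0.0801])}
{'o': array([0.4741, 0.0233]), 'yaw': np.float64(16.7923), 'cost': np.float64(0.8163), 'grip': array([0.4415, 0.0135])}
{'o': array([0.4671, 0.1155]), 'yaw': np.float64(14.7012), 'cost': np.float64(0.8859), 'grip': array([0.4342, 0.1068])}
{'o': array([0.4669, 0.2192]), 'yaw': np.float64(-25.4035), 'cost': np.float64(1.0367), 'grip': array([0.4362, 0.2338])}
{'o': array([0.4574, 0.3307]), 'yaw': np.float64(9.9944), 'cost': np.float64(1.2814), 'grip': array([0.4239, 0.3248])}
(array([ 0.6467, -0.0908]), array([0.0143, 0.0252]), np.float64(0.0762), array([533.,  10.]))
(array([0.6376, 0.0063]), array([0.0247, 0.0243]), np.float64(0.0764), array([409.,  23.]))
(array([0.625 , 0.1038]), array([0.0245, 0.0241]), np.float64(0.0764), array([285.,  39.]))
(array([0.6121, 0.1991]), array([0.0246, 0.0249]), np.float64(0.0764), array([167.,  56.]))
```

step_arm(plan=[[-1.8,-2.8,-3,0,0,8.2,-0.1],[-1.9,-2.7,-3,0,0,8.2,-0.1],[0,0,-3,0,0,0,-0.1],[0,0,-3,0,0,0,-0.1],[0,0,0,0,0,0,-0.1]])

```text
clock: 3.55
tcp_pos: [0.4403, 0.0146, 0.1177]
ee_rot: [-0.001, 0.989, 0.147, -0.002]
ft_force: [-0.2, 0.5, -0.3]
width: 0.0408
grip_force: 0.0
```

step_arm(plan=[[0,0,0,0,0,0,-0.1],[0,0,0,0,0,0,-0.1],[0,0,0,0,0,0,-0.1],[0,0,0,0,0,0,-0.1],[0,0,0,0,0,0,-0.1]])

```text
clock: 4.18
tcp_pos: [0.4412, 0.0146, 0.1189]
ee_rot: [0.0, 0.989, 0.147, 0.0]
ft_force: [0.2, 0.0, 0.2]
width: 0.0397
grip_force: 0.0
```

```bash
cat >> h.py <<'E'
def tcp():
    s=ctrl.state(); q=s['ee_rot']; return s['clock'],s['tcp_pos'].round(4),round(float(np.degrees(2*np.arctan2(q[2],q[1]))),2),s['ft_force'].round(1),round(s['width'],4)
E
python3 - <<'E'
from h import *
print(tcp())
img,d,i=shot('wrist','w2.png'); W=world(d,i); np.savez('/tmp/w2',img=img,d=d,V=i['view'])
f=fit_clip(W,(.4415,.0135),yaws=np.radians([5,16,25])); print({k:np.round(v,4) for k,v in f.items()})
print(heads(W))
E
```

```text
(4.175, array([0.4412, 0.0146, 0.1189]), 16.91, array([0.2, 0. , 0.2]), 0.0397)
{'o': array([0.4742, 0.0232]), 'yaw': np.float64(16.8847), 'cost': np.float64(0.7166), 'grip': array([0.4417, 0.0133])}
[]
```

View pics/w2.png

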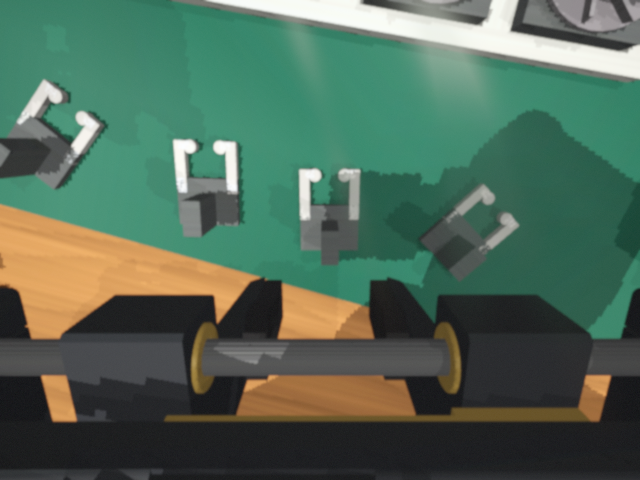

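step_arm(plan=[[0.05,-0.12,-3,0,0,0,-0.1],[0,0,-4,0,0,0,-0.1],[0,0,-2.5,0,0,0,-0.1],[0,0,-1.3,0,0,0,-0.1],[0,0,0,0,0,0,-0.1]])

```text
clock: 4.85
tcp_pos: [0.4416, 0.0134, 0.0105]
ee_rot: [-0.0, 0.989, 0.147, -0.0]
ft_force: [-0.5, 1.5, -0.8]
width: 0.0394
grip_force: 0.0
```

step_arm(plan=[[0,0,0,0,0,0,-1],[0,0,0,0,0,0,-1],[0,0,0,0,0,0,-1],[0,0,0,0,0,0,-1],[0,0,0,0,0,0,-1]])

```text
clock: 5.48
tcp_pos: [0.4419, 0.0133, 0.0112]
ee_rot: [0.0, 0.989, 0.147, 0.0]
ft_force: [-0.7, 0.1, 6.8]
width: 0.0118
grip_force: 30.0
```

Run:
```python
from h import *
print(tcp(),ctrl.state()['grip_force'])
```

```text
(5.475, array([0.4419, 0.0133, 0.0112]), 16.92, array([-0.7,  0.1,  6.8]), 0.0118) 30.00100628938526
```

step_arm(plan=[[0,0,3,0,0,0,-1],[0,0,3,0,0,-4.7,-1],[3.2,-0.6,0,0,0,-4.7,-1],[4,-0.7,-0.2,0,0,0,-1],[3,-0.6,-0.2,0,0,0,-1]])

```text
clock: 6.1
tcp_pos: [0.5449, -0.0058, 0.0667]
ee_rot: [0.0, 0.998, 0.065, 0.0]
ft_force: [0.0, -0.2, -0.3]
width: 0.0116
grip_force: 30.0
```

step_arm(plan=[[0,0,0,0,0,0,-1],[0,0,0,0,0,0,-1],[0,0,0,0,0,0,-1],[0,0,0,0,0,0,-1],[0,0,0,0,0,0,-1]])

```text
clock: 6.72
tcp_pos: [0.5435, -0.0055, 0.0669]
ee_rot: [-0.0, 0.998, 0.066, 0.0]
ft_force: [0.9, 0.4, -1.8]
width: 0.0118
grip_force: 30.0
```

Run:
```python
from h import *
t=tcp(); print(t)
img,d,i=shot('wrist','w3.png'); W=world(d,i); np.savez('/tmp/w3',img=img,d=d,V=i['view'])
for h in heads(W): print(h)
a=np.radians(t[2]); x,y=t[1][:2]
print('exp origin',x+.034*np.cos(a),y+.034*np.sin(a))
zz=t[1][2]-.011; m=(abs(W[...,2]-(zz+.007))<.004)&(np.hypot(W[...,0]-x-.034,W[...,1]-y)<.05)
c,s=np.cos(a),np.sin(a); P=W[m]; X=c*(P[:,0]-x)+s*(P[:,1]-y); Y=-s*(P[:,0]-x)+c*(P[:,1]-y)
print('plate z',np.median(P[:,2]),'X max',np.percentile(X,99),'Y',np.percentile(Y[X>.02],[1,99]),np.percentile(Y[X>.04],[1,99]))
```

```text
(6.725, array([ 0.5435, -0.0055,  0.0669]), 7.51, array([ 0.9,  0.4, -1.8]), 0.0118)
(array([ 0.6523, -0.0905]), array([0.0246, 0.0242]), np.float64(0.0762), array([602.,  62.]))
(array([0.6253, 0.1035]), array([0.0244, 0.0253]), np.float64(0.0764), array([60., 66.]))
(array([0.638 , 0.0059]), array([0.0245, 0.0242]), np.float64(0.0763), array([332.,  66.]))
exp origin 0.5772083502152773 -0.0010562261798988488
plate z 0.06189565632364652 X max 0.04924731260580468 Y [-0.02057762  0.02294336] [-0.02044656  0.02278459]
```

View pics/w3.png

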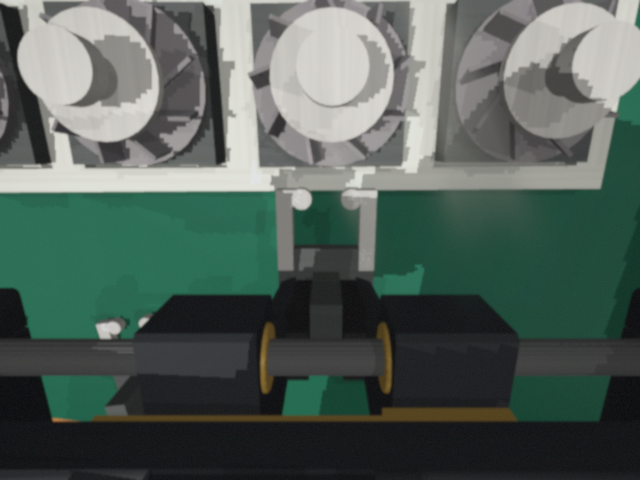

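step_arm(plan=[[2.01,0.05,0,0,0,0,-1],[1.39,0.18,-0.05,0,0,0,-1],[0.79,0.1,0,0,0,0,-1],[0.79,0.1,0,0,0,0,-1],[0.79,0.1,0,0,0,0,-1]])

```text
clock: 7.4
tcp_pos: [0.6009, -0.0003, 0.066]
ee_rot: [-0.0, 0.998, 0.065, -0.001]
ft_force: [0.9, 0.3, -0.8]
width: 0.0119
grip_force: 30.0
```

step_arm(plan=[[0.4,0.05,0,0,0,0,-1],[0.2,0.03,0,0,0,0,-1],[0,0,0,0,0,0,-1],[0,0,0,0,0,0,-1],[0,0,0,0,0,0,-1]])

```text
clock: 8.02
tcp_pos: [0.607, 0.0004, 0.0662]
ee_rot: [-0.0, 0.998, 0.066, -0.0]
ft_force: [-5.0, -0.2, 1.5]
width: 0.0118
grip_force: 30.0
```

```bash
cat >> h.py <<'E'
def rel(W,t,zz):
    "spindle head and held clip in tool frame, mm (X along tool x, Y across to left)"
    a=np.radians(t[2]); x,y=t[1][:2]; c,s=np.cos(a),np.sin(a)
    f=lambda P:(c*(P[...,0]-x)+s*(P[...,1]-y),-s*(P[...,0]-x)+c*(P[...,1]-y))
    X,Y=f(W); Z=W[...,2]
    m=(abs(Z-(zz+.007))<.004)&(X>-.01)&(X<.06)&(abs(Y)<.03)
    if m.sum()>50: print('clip z top',np.median(Z[m]).round(4),'Xmax',np.percentile(X[m],99)*1e3,'Ymid',np.percentile(Y[m&(X>.02)],[1,99]).mean()*1e3)
    for h in heads(W):
        hx,hy=f(h[0]); 
        if abs(hy)<.04: print('head',hx*1e3,hy*1e3,h)
E
python3 - <<'E'
from h import *
t=tcp(); print(t)
img,d,i=shot('wrist','w4.png'); W=world(d,i)
rel(W,t,.0545)
E
```

```text
(8.025, array([6.07e-01, 4.00e-04, 6.62e-02]), 7.51, array([-5. , -0.2,  1.5]), 0.0118)
clip z top 0.0612 Xmax 49.2753059741096 Ymid 1.2674566282262731
head 31.750356404374553 1.36193545926056 (array([0.6383, 0.0059]), array([0.0247, 0.0242]), np.float64(0.0763), array([325., 237.]))
head 10.465392985591203 1.3437074298887342 (array([0.6172, 0.0031]), array([0.006 , 0.0386]), np.float64(0.0784), array([326., 289.]))
```

View pics/w4.png

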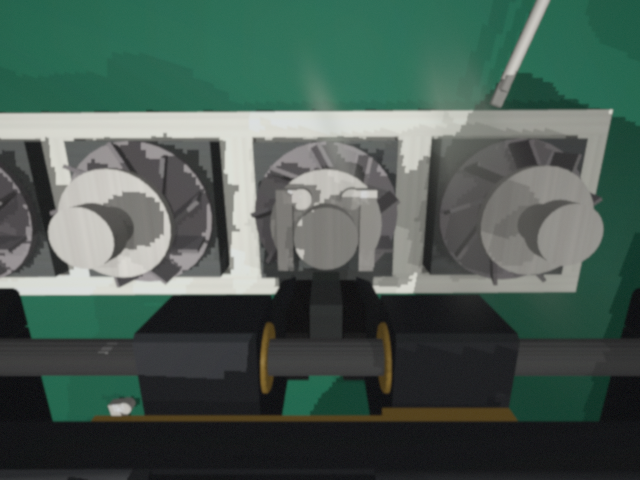

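step_arm(plan=[[0,0,0,0,0,0,-0.1],[0,0,0,0,0,0,-0.1],[0,0,0,0,0,0,-0.1],[0,0,2,0,0,0,-0.1],[0,0,3.5,0,0,0,-0.1]])

```text
clock: 8.7
tcp_pos: [0.607, 0.0006, 0.1209]
ee_rot: [-0.0, 0.998, 0.065, -0.001]
ft_force: [-0.0, -0.2, 0.9]
width: 0.0399
grip_force: 0.0
```

step_arm(plan=[[-4.3,2.6,0,0,0,3.6,-0.1],[-4.3,2.6,0,0,0,3.6,-0.1],[-4.3,2.6,0,0,0,0,-0.1],[-4.3,2.7,0,0,0,0,-0.1],[0,0,0,0,0,0,-0.1]])

```text
clock: 9.32
tcp_pos: [0.4332, 0.1068, 0.1216]
ee_rot: [-0.0, 0.992, 0.129, -0.0]
ft_force: [0.9, -1.3, -0.6]
width: 0.0395
grip_force: 0.0
```

step_arm(plan=[[0,0,0,0,0,0,-0.1],[0,0,0,0,0,0,-0.1],[0,0,0,0,0,0,-0.1],[0,0,0,0,0,0,-0.1],[0,0,0,0,0,0,-0.1]])

```text
clock: 9.95
tcp_pos: [0.4355, 0.1054, 0.1212]
ee_rot: [-0.0, 0.992, 0.128, -0.0]
ft_force: [-0.0, 0.1, -0.6]
width: 0.0398
grip_force: 0.0
```

```bash
cat >> h.py <<'E'
def pre(tab,yaw):
    t=tcp(); print(t); img,d,i=shot('wrist'); W=world(d,i)
    f=fit_clip(W,tab,yaws=np.radians([yaw-12,yaw,yaw+12])); print({k:np.round(v,4) for k,v in f.items()})
    a=np.radians(f['yaw']); g=np.array(f['grip'])-.0011*np.array([-np.sin(a),np.cos(a)])
    print('move cm',((g-t[1][:2])*100).round(2),'z',((.011-t[1][2])*100).round(2),'turn',round(f['yaw']-t[2],2))
E
python3 - <<'E'
from h import *
pre((.4342,.1068),14.7)
E
```

```text
(9.95, array([0.4355, 0.1054, 0.1212]), 14.7, array([-0. ,  0.1, -0.6]), 0.0398)
{'o': array([0.4675, 0.1153]), 'yaw': np.float64(14.7521), 'cost': np.float64(0.7116), 'grip': array([0.4346, 0.1066])}
move cm [-0.06  0.01] z -11.02 turn 0.05
```

step_arm(plan=[[-0.06,0.01,-4,0,0,0,-0.1],[0,0,-4,0,0,0,-0.1],[0,0,-2,0,0,0,-0.1],[0,0,-1,0,0,0,-0.1],[0,0,0,0,0,0,-0.1]])

```text
clock: 10.62
tcp_pos: [0.4348, 0.1056, 0.0112]
ee_rot: [-0.0, 0.992, 0.128, -0.0]
ft_force: [0.2, 0.3, -0.0]
width: 0.04
grip_force: 0.0
```

step_arm(plan=[[0,0,0,0,0,0,-1],[0,0,0,0,0,0,-1],[0,0,0,0,0,0,-1],[0,0,0,0,0,0,-1],[0,0,2,0,0,0,-1]])

```text
clock: 11.25
tcp_pos: [0.4341, 0.1056, 0.0308]
ee_rot: [-0.0, 0.992, 0.128, -0.001]
ft_force: [-0.5, -0.8, -0.7]
width: 0.0118
grip_force: 30.0
```

step_arm(plan=[[0,0,3.5,0,0,-3.6,-1],[3.2,-0.5,0,0,0,-3.6,-1],[3.5,-0.5,0,0,0,0,-1],[3,-0.5,0,0,0,0,-1],[0,0,0,0,0,0,-1]])

```text
clock: 11.88
tcp_pos: [0.533, 0.0902, 0.0658]
ee_rot: [0.0, 0.998, 0.065, 0.0]
ft_force: [-0.7, 0.0, -0.6]
width: 0.0121
grip_force: 30.0
```

step_arm(plan=[[0,0,0,0,0,0,-1],[0,0,0,0,0,0,-1],[0,0,0,0,0,0,-1],[0,0,0,0,0,0,-1],[0,0,0,0,0,0,-1]])

```text
clock: 12.5
tcp_pos: [0.5317, 0.0906, 0.0663]
ee_rot: [-0.0, 0.998, 0.066, 0.0]
ft_force: [0.3, 0.1, -1.2]
width: 0.0115
grip_force: 30.0
```

Run:
```python
from h import *
t=tcp(); print(t)
img,d,i=shot('wrist','w5.png'); W=world(d,i)
rel(W,t,t[1][2]-.0115)
```

```text
(12.5, array([0.5317, 0.0906, 0.0663]), 7.51, array([ 0.3,  0.1, -1.2]), 0.0115)
clip z top 0.0609 Xmax 49.26242889704339 Ymid 1.3333912324465773
head 94.4362628510521 0.9655354612861864 (array([0.6252, 0.1039]), array([0.0244, 0.0241]), np.float64(0.0764), array([327.,  68.]))
```

step_arm(plan=[[1.98,0.22,0.05,0,0,0,-1],[1.39,0.18,0,0,0,0,-1],[0.79,0.1,0,0,0,0,-1],[0.79,0.1,0,0,0,0,-1],[0.79,0.1,0,0,0,0,-1]])

```text
clock: 13.18
tcp_pos: [0.5888, 0.0976, 0.0665]
ee_rot: [-0.0, 0.998, 0.066, -0.001]
ft_force: [-0.7, -0.3, -0.7]
width: 0.0116
grip_force: 30.0
```

step_arm(plan=[[0.35,0.05,0,0,0,0,-1],[0.2,0.03,0,0,0,0,-1],[0,0,0,0,0,0,-1],[0,0,0,0,0,0,-1],[0,0,0,0,0,0,-1]])

```text
clock: 13.8
tcp_pos: [0.5943, 0.0983, 0.0667]
ee_rot: [0.0, 0.998, 0.065, -0.0]
ft_force: [-3.9, -1.0, -0.2]
width: 0.0115
grip_force: 30.0
```

Run:
```python
from h import *
t=tcp(); print(t)
img,d,i=shot('wrist','w6.png'); W=world(d,i)
rel(W,t,t[1][2]-.0115)
```

```text
(13.8, array([0.5943, 0.0983, 0.0667]), 7.51, array([-3.9, -1. , -0.2]), 0.0115)
clip z top 0.0612 Xmax 49.23910337737848 Ymid 1.314621018110751
head 31.763426327374855 1.4610776657760896 (array([0.6256, 0.1039]), array([0.0247, 0.0242]), np.float64(0.0763), array([325., 237.]))
head 10.590675038107308 1.528921919919481 (array([0.6046, 0.1012]), array([0.0061, 0.0386]), np.float64(0.0784), array([326., 288.]))
```

step_arm(plan=[[0,0,0,0,0,0,-0.1],[0,0,0,0,0,0,-0.1],[0,0,0,0,0,0,-0.1],[0,0,2,0,0,0,-0.1],[0,0,3.5,0,0,0,-0.1]])

```text
clock: 14.48
tcp_pos: [0.5943, 0.0984, 0.1214]
ee_rot: [-0.0, 0.998, 0.065, -0.001]
ft_force: [-0.0, 0.1, 1.2]
width: 0.0396
grip_force: 0.0
```

step_arm(plan=[[-4,3.4,0,0,0,-8.2,-0.1],[-4,3.4,0,0,0,-8.2,-0.1],[-4,3.4,0,0,0,-8.2,-0.1],[-3.9,3.3,0,0,0,-8.2,-0.1],[0,0,0,0,0,0,-0.1]])

```text
clock: 15.1
tcp_pos: [0.4336, 0.235, 0.1221]
ee_rot: [-0.0, 0.976, -0.218, -0.0]
ft_force: [0.5, 0.1, -0.0]
width: 0.0401
grip_force: 0.0
```

step_arm(plan=[[0,0,0,0,0,0,-0.1],[0,0,0,0,0,0,-0.1],[0,0,0,0,0,0,-0.1],[0,0,0,0,0,0,-0.1],[0,0,0,0,0,0,-0.1]])

```text
clock: 15.72
tcp_pos: [0.4358, 0.2332, 0.1217]
ee_rot: [0.0, 0.976, -0.219, -0.0]
ft_force: [0.5, -0.9, -0.7]
width: 0.04
grip_force: 0.0
```

Run:
```python
from h import *
pre((.4362,.2338),-25.4)
```

```text
(15.725, array([0.4358, 0.2332, 0.1217]), -25.3, array([ 0.5, -0.9, -0.7]), 0.04)
{'o': array([0.467 , 0.2192]), 'yaw': np.float64(-25.3025), 'cost': np.float64(0.7154), 'grip': array([0.4362, 0.2337])}
move cm [-0.   -0.05] z -11.07 turn -0.0
```

step_arm(plan=[[0,-0.05,-4,0,0,0,-0.1],[0,0,-4,0,0,0,-0.1],[0,0,-2,0,0,0,-0.1],[0,0,-1.05,0,0,0,-0.1],[0,0,0,0,0,0,-0.1]])

```text
clock: 16.4
tcp_pos: [0.4357, 0.2329, 0.0111]
ee_rot: [0.0, 0.976, -0.219, -0.0]
ft_force: [0.4, -0.5, -0.2]
width: 0.0398
grip_force: 0.0
```

step_arm(plan=[[0,0,0,0,0,0,-1],[0,0,0,0,0,0,-1],[0,0,0,0,0,0,-1],[0,0,0,0,0,0,-1],[0,0,2,0,0,0,-1]])

```text
clock: 17.02
tcp_pos: [0.4349, 0.2327, 0.0306]
ee_rot: [0.001, 0.976, -0.219, -0.001]
ft_force: [0.2, 1.1, -1.7]
width: 0.0117
grip_force: 30.0
```

step_arm(plan=[[0,0,3.55,0,0,8.2,-1],[2,-1.2,0,0,0,8.2,-1],[2,-1.2,0,0,0,8.2,-1],[2.3,-1.2,0,0,0,8.2,-1],[2,-1.1,0,0,0,0,-1]])

```text
clock: 17.65
tcp_pos: [0.5193, 0.1854, 0.0665]
ee_rot: [-0.0, 0.998, 0.066, -0.0]
ft_force: [0.2, 0.1, -0.7]
width: 0.0117
grip_force: 30.0
```

step_arm(plan=[[0,0,0,0,0,0,-1],[0,0,0,0,0,0,-1],[0,0,0,0,0,0,-1],[0,0,0,0,0,0,-1],[0,0,0,0,0,0,-1]])

```text
clock: 18.27
tcp_pos: [0.5185, 0.1861, 0.0668]
ee_rot: [-0.0, 0.998, 0.066, 0.0]
ft_force: [-0.2, -1.1, -1.1]
width: 0.0116
grip_force: 30.0
```

Run:
```python
from h import *
t=tcp(); print(t)
img,d,i=shot('wrist','w7.png'); W=world(d,i)
rel(W,t,t[1][2]-.0115)
```

```text
(18.275, array([0.5185, 0.1861, 0.0668]), 7.53, array([-0.2, -1.1, -1.1]), 0.0116)
clip z top 0.0614 Xmax 50.45984510371584 Ymid 1.2119517679879936
head 94.83314468596309 0.8801528112834088 (array([0.6124, 0.1994]), array([0.0245, 0.0241]), np.float64(0.0764), array([327.,  67.]))
```

step_arm(plan=[[1.98,0.22,0,0,0,0,-1],[1.39,0.18,0,0,0,0,-1],[0.79,0.1,0,0,0,0,-1],[0.79,0.1,0,0,0,0,-1],[0.79,0.1,0,0,0,0,-1]])

```text
clock: 18.95
tcp_pos: [0.5758, 0.193, 0.0666]
ee_rot: [-0.0, 0.998, 0.066, -0.0]
ft_force: [-0.1, 0.5, -1.0]
width: 0.0116
grip_force: 30.0
```

step_arm(plan=[[0.3,0.04,0,0,0,0,-1],[0.15,0.02,0,0,0,0,-1],[0,0,0,0,0,0,-1],[0,0,0,0,0,0,-1],[0,0,0,0,0,0,-1]])

```text
clock: 19.58
tcp_pos: [0.5802, 0.1934, 0.0667]
ee_rot: [0.0, 0.998, 0.066, -0.0]
ft_force: [-4.6, -2.6, 0.7]
width: 0.0116
grip_force: 30.0
```

Run:
```python
from h import *
t=tcp(); print(t)
img,d,i=shot('wrist','w8.png'); W=world(d,i)
rel(W,t,t[1][2]-.0115)
```

```text
(19.575, array([0.5802, 0.1934, 0.0667]), 7.51, array([-4.6, -2.6,  0.7]), 0.0116)
clip z top 0.0612 Xmax 50.39928106956446 Ymid 1.2484004189753686
head 33.00541249756228 1.700807415834605 (array([0.6127, 0.1994]), array([0.0246, 0.0242]), np.float64(0.0763), array([325., 234.]))
head 10.577605115107014 1.4297797134039845 (array([0.5905, 0.1962]), array([0.0064, 0.0386]), np.float64(0.0785), array([326., 288.]))
```

step_arm(plan=[[0,0,0,0,0,0,-0.1],[0,0,0,0,0,0,-0.1],[0,0,0,0,0,0,-0.1],[0,0,2,0,0,0,-0.1],[0,0,3.5,0,0,0,-0.1]])

```text
clock: 20.25
tcp_pos: [0.5802, 0.1934, 0.1214]
ee_rot: [0.0, 0.998, 0.065, -0.001]
ft_force: [0.3, -0.9, 0.5]
width: 0.0396
grip_force: 0.0
```

step_arm(plan=[[-3.9,3.3,0,0,0,2.5,-0.1],[-3.9,3.3,0,0,0,0,-0.1],[-3.9,3.2,0,0,0,0,-0.1],[-3.9,3.2,0,0,0,0,-0.1],[0,0,0,0,0,0,-0.1]])

```text
clock: 20.88
tcp_pos: [0.4224, 0.3251, 0.1221]
ee_rot: [-0.0, 0.996, 0.089, -0.0]
ft_force: [-0.1, -0.7, -0.2]
width: 0.0398
grip_force: 0.0
```

step_arm(plan=[[0,0,0,0,0,0,-0.1],[0,0,0,0,0,0,-0.1],[0,0,0,0,0,0,-0.1],[0,0,0,0,0,0,-0.1],[0,0,0,0,0,0,-0.1]])

```text
clock: 21.5
tcp_pos: [0.4247, 0.3233, 0.1217]
ee_rot: [-0.0, 0.996, 0.087, -0.0]
ft_force: [-0.3, -0.1, 0.1]
width: 0.0399
grip_force: 0.0
```

Run:
```python
from h import *
pre((.4239,.3248),10)
z=np.load('/tmp/top.npz'); W=world(z['d'],ctrl.camera_info('top'))
m=(W[...,2]>.028)&(W[...,2]<.045)&(W[...,0]>.48)&(W[...,0]<.7)&(W[...,1]>.26)&(W[...,1]<.5)
print(cv2.minAreaRect((W[m][:,:2]*1000).astype(np.float32)))
```

```text
(21.5, array([0.4247, 0.3233, 0.1217]), 9.99, array([-0.3, -0.1,  0.1]), 0.0399)
{'o': array([0.4575, 0.3303]), 'yaw': np.float64(10.8205), 'cost': np.float64(0.7261), 'grip': array([0.4241, 0.3239])}
move cm [-0.04 -0.05] z -11.07 turn 0.83
((592.6029663085938, 368.09222412109375), (142.1050262451172, 161.0438995361328), 6.6230788230896)
```

step_arm(plan=[[-0.04,-0.05,-4,0,0,0.8,-0.1],[0,0,-4,0,0,0,-0.1],[0,0,-2,0,0,0,-0.1],[0,0,-1.05,0,0,0,-0.1],[0,0,0,0,0,0,-0.1]])

```text
clock: 22.18
tcp_pos: [0.4242, 0.323, 0.0111]
ee_rot: [0.0, 0.996, 0.094, -0.0]
ft_force: [0.3, 0.3, -0.1]
width: 0.0392
grip_force: 0.0
```

step_arm(plan=[[0,0,0,0,0,0,-1],[0,0,0,0,0,0,-1],[0,0,0,0,0,0,-1],[0,0,0,0,0,0,-1],[0,0,4,0,0,0,-1]])

```text
clock: 22.8
tcp_pos: [0.4229, 0.3223, 0.0498]
ee_rot: [0.001, 0.996, 0.094, -0.003]
ft_force: [1.3, -0.1, -0.0]
width: 0.0119
grip_force: 30.0
```

step_arm(plan=[[0,0,4,0,0,0,-1],[4.8,1.5,0,0,0,0,-1],[4.8,1.5,0,0,0,0,-1],[4.8,1.4,0,0,0,0,-1],[0,0,0,0,0,0,-1]])

```text
clock: 23.42
tcp_pos: [0.5704, 0.367, 0.09]
ee_rot: [-0.0, 0.996, 0.094, 0.0]
ft_force: [-0.7, -1.0, -1.5]
width: 0.0117
grip_force: 30.0
```

step_arm(plan=[[0,0,-3,0,0,0,-1],[0,0,-2.5,0,0,0,-1],[0,0,-1.8,0,0,0,-1],[0,0,0,0,0,0,-1],[0,0,0,0,0,0,-0.1]])

```text
clock: 24.05
tcp_pos: [0.5684, 0.3672, 0.0192]
ee_rot: [-0.0, 0.996, 0.094, 0.001]
ft_force: [0.0, 0.7, -1.2]
width: 0.0199
grip_force: 0.0
```

step_arm(plan=[[0,0,0,0,0,0,-0.1],[0,0,0,0,0,0,-0.1],[0,0,3,0,0,0,-0.1],[0,0,4,0,0,0,-0.1],[0,0,4,0,0,0,-0.1]])

```text
clock: 24.68
tcp_pos: [0.5681, 0.3669, 0.1297]
ee_rot: [-0.0, 0.996, 0.094, 0.0]
ft_force: [-0.4, -0.0, -0.2]
width: 0.0392
grip_force: 0.0
```

Run:
```python
from h import *
t=tcp(); print(t)
img,d,i=shot('wrist','w9.png'); W=world(d,i)
m=(W[...,2]>.03)&(W[...,2]<.055)&(W[...,0]>.53)&(W[...,0]<.65)&(W[...,1]>.31)&(W[...,1]<.43)
print(m.sum(),np.median(W[m],0))
```

```text
(24.675, array([0.5681, 0.3669, 0.1297]), 10.81, array([-0.4, -0. , -0.2]), 0.0392)
756 [0.56797004 0.36781872 0.04407541]
```

step_arm(plan=[[-1.4,-5.6,0,0,0,-4.9,-0.1],[-1.4,-5.6,0,0,0,-4.9,-0.1],[-1.4,-5.6,0,0,0,-4.9,-0.1],[-1.4,-5.6,0,0,0,-4.9,-0.1],[-1.4,-5.6,0,0,0,-4.9,-0.1]])

```text
clock: 25.35
tcp_pos: [0.4976, 0.0854, 0.1285]
ee_rot: [0.0, 0.993, -0.12, 0.001]
ft_force: [0.9, -1.5, -0.2]
width: 0.0394
grip_force: 0.0
```

step_arm(plan=[[-1.4,-5.6,0,0,0,-4.9,-0.1],[-1.4,-5.6,-0.5,0,0,-4.9,-0.1],[-1.2,-5.6,-0.5,0,0,-5,-0.1],[0,0,0,0,0,0,-0.1],[0,0,0,0,0,0,-0.1]])

```text
clock: 25.98
tcp_pos: [0.4583, -0.0807, 0.1184]
ee_rot: [-0.0, 0.969, -0.246, 0.0]
ft_force: [0.1, 0.2, 0.7]
width: 0.0398
grip_force: 0.0
```

step_arm(plan=[[0,0,0,0,0,0,-0.1],[0,0,0,0,0,0,-0.1],[0,0,0,0,0,0,-0.1],[0,0,0,0,0,0,-0.1],[0,0,0,0,0,0,-0.1]])

```text
clock: 26.6
tcp_pos: [0.4582, -0.0809, 0.1183]
ee_rot: [-0.0, 0.969, -0.246, -0.0]
ft_force: [0.0, -0.2, 1.1]
width: 0.0395
grip_force: 0.0
```

Run:
```python
from h import *
pre((.4581,-.0801),-28.5)
```

```text
(26.6, array([ 0.4582, -0.0809,  0.1183]), -28.48, array([ 0. , -0.2,  1.1]), 0.0395)
{'o': array([ 0.488 , -0.0957]), 'yaw': np.float64(-28.0963), 'cost': np.float64(0.7084), 'grip': array([ 0.458 , -0.0797])}
move cm [-0.07  0.02] z -10.73 turn 0.38
```

step_arm(plan=[[-0.07,0.02,-4,0,0,0.4,-0.1],[0,0,-4,0,0,0,-0.1],[0,0,-2,0,0,0,-0.1],[0,0,-0.7,0,0,0,-0.1],[0,0,0,0,0,0,-0.1]])

```text
clock: 27.28
tcp_pos: [0.4576, -0.0809, 0.0114]
ee_rot: [-0.0, 0.97, -0.243, 0.0]
ft_force: [0.2, -0.7, 0.1]
width: 0.0395
grip_force: 0.0
```

step_arm(plan=[[0,0,0,0,0,0,-1],[0,0,0,0,0,0,-1],[0,0,0,0,0,0,-1],[0,0,0,0,0,0,-1],[0,0,2,0,0,0,-1]])

```text
clock: 27.9
tcp_pos: [0.4568, -0.0806, 0.0307]
ee_rot: [-0.0, 0.97, -0.243, -0.001]
ft_force: [-0.4, -0.6, -1.2]
width: 0.0118
grip_force: 30.0
```

step_arm(plan=[[0,0,3.55,0,0,8.9,-1],[2.5,-0.6,0,0,0,8.9,-1],[2.5,-0.6,0,0,0,8.9,-1],[2.6,-0.6,0,0,0,8.9,-1],[2.5,-0.5,0,0,0,0,-1]])

```text
clock: 28.52
tcp_pos: [0.5591, -0.1039, 0.0665]
ee_rot: [-0.0, 0.998, 0.066, -0.0]
ft_force: [0.2, -0.2, -1.0]
width: 0.0118
grip_force: 30.0
```

step_arm(plan=[[0,0,0,0,0,0,-1],[0,0,0,0,0,0,-1],[0,0,0,0,0,0,-1],[0,0,0,0,0,0,-1],[0,0,0,0,0,0,-1]])

```text
clock: 29.15
tcp_pos: [0.5583, -0.1038, 0.0669]
ee_rot: [-0.0, 0.998, 0.065, 0.0]
ft_force: [1.1, -0.2, -0.5]
width: 0.0118
grip_force: 30.0
```

Run:
```python
from h import *
t=tcp(); print(t)
img,d,i=shot('wrist','w10.png'); W=world(d,i)
rel(W,t,t[1][2]-.0115)
```

```text
(29.15, array([ 0.5583, -0.1038,  0.0669]), 7.51, array([ 1.1, -0.2, -0.5]), 0.0118)
clip z top 0.0615 Xmax 50.48655001531577 Ymid 1.2845560322547727
head 94.91348678314249 -0.005163935355281812 (array([ 0.6524, -0.0914]), array([0.0244, 0.0241]), np.float64(0.0764), array([329.,  67.]))
head 13.082300123995699 1.3013160514275601 (array([ 0.5711, -0.1008]), array([0.002 , 0.0115]), np.float64(0.0781), array([325., 282.]))
head 10.886553059945719 -15.354574643180031 (array([ 0.5711, -0.1176]), array([0.0013, 0.0066]), np.float64(0.0787), array([365., 288.]))
```

step_arm(plan=[[2,0.13,0,0,0,0,-1],[1.39,0.18,0,0,0,0,-1],[0.79,0.1,0,0,0,0,-1],[0.79,0.1,0,0,0,0,-1],[0.79,0.1,0,0,0,0,-1]])

```text
clock: 29.82
tcp_pos: [0.616, -0.0977, 0.0666]
ee_rot: [-0.0, 0.998, 0.065, -0.0]
ft_force: [0.3, 0.1, -1.5]
width: 0.0116
grip_force: 30.0
```

step_arm(plan=[[0.3,0.04,0,0,0,0,-1],[0.15,0.02,0,0,0,0,-1],[0,0,0,0,0,0,-1],[0,0,0,0,0,0,-1],[0,0,0,0,0,0,-1]])

```text
clock: 30.45
tcp_pos: [0.6202, -0.0972, 0.0668]
ee_rot: [-0.0, 0.998, 0.065, -0.0]
ft_force: [-4.2, -0.4, 1.5]
width: 0.0116
grip_force: 30.0
```

Run:
```python
from h import *
t=tcp(); print(t)
img,d,i=shot('wrist','w11.png'); W=world(d,i)
rel(W,t,t[1][2]-.0115)
```

```text
(30.45, array([ 0.6202, -0.0972,  0.0668]), 7.5, array([-4.2, -0.4,  1.5]), 0.0116)
clip z top 0.0613 Xmax 50.489646642354366 Ymid 1.2979838216334618
head 32.97900990952511 1.5082789488164274 (array([ 0.6527, -0.0914]), array([0.0246, 0.0242]), np.float64(0.0763), array([325., 234.]))
head 10.788697001863223 1.5046650796735 (array([ 0.6307, -0.0943]), array([0.0065, 0.0386]), np.float64(0.0787), array([325., 287.]))
```

step_arm(plan=[[0,0,0,0,0,0,-0.1],[0,0,0,0,0,0,-0.1],[0,0,0,0,0,0,-0.1],[0,0,3,0,0,0,-0.1],[0,0,5,0,0,0,-0.1]])

```text
clock: 31.12
tcp_pos: [0.62, -0.0969, 0.1463]
ee_rot: [-0.001, 0.998, 0.065, -0.002]
ft_force: [0.8, -1.1, 0.1]
width: 0.0398
grip_force: 0.0
```

step_arm(plan=[[-2.2,3.7,3,0,0,0,-0.1],[-2.2,3.7,3,0,0,0,-0.1],[-2.2,3.7,3,0,0,0,-0.1],[-2.4,3.6,0,0,0,0,-0.1],[0,0,0,0,0,0,-0.1]])

```text
clock: 31.75
tcp_pos: [0.5295, 0.0518, 0.2376]
ee_rot: [-0.0, 0.998, 0.067, 0.001]
ft_force: [0.1, -1.0, 0.3]
width: 0.0398
grip_force: 0.0
```

step_arm(plan=[[0,0,0,0,0,0,-0.1],[0,0,0,0,0,0,-0.1],[0,0,0,0,0,0,-0.1],[0,0,0,0,0,0,-0.1],[0,0,0,0,0,0,-0.1]])

```text
clock: 32.38
tcp_pos: [0.5307, 0.0497, 0.2367]
ee_rot: [-0.0, 0.998, 0.065, -0.0]
ft_force: [0.4, -0.7, 0.1]
width: 0.0395
grip_force: 0.0
```

Run:
```python
from h import *
t=tcp(); print(t)
img,d,i=shot('wrist','w12.png'); W=world(d,i)
for h in heads(W): print(h)
```

```text
(32.375, array([0.5307, 0.0497, 0.2367]), 7.5, array([ 0.4, -0.7,  0.1]), 0.0395)
(array([ 0.6524, -0.091 ]), array([0.0247, 0.025 ]), np.float64(0.0762), array([515., 100.]))
(array([0.6123, 0.1991]), array([0.0241, 0.025 ]), np.float64(0.0764), array([161., 102.]))
(array([0.6251, 0.1039]), array([0.0243, 0.0242]), np.float64(0.0764), array([277., 102.]))
(array([0.638 , 0.0062]), array([0.0246, 0.0242]), np.float64(0.0763), array([396., 102.]))
(array([0.5921, 0.1168]), array([0.0257, 0.0107]), np.float64(0.0775), array([258., 141.]))
(array([ 0.62  , -0.0897]), array([0.0226, 0.0032]), np.float64(0.0777), array([505., 140.]))
(array([0.5815, 0.1889]), array([0.0225, 0.0034]), np.float64(0.0778), array([171., 142.]))
```

View pics/w12.png

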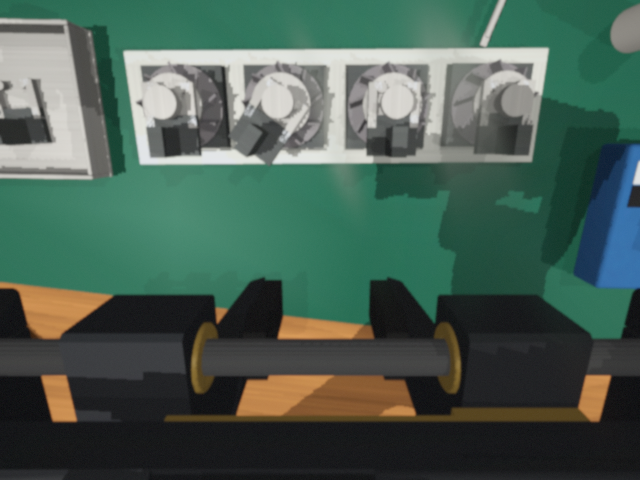

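step_arm(plan=[[-0.5,-6,0,0,0,-1.5,-0.1],[-0.5,-6,0,0,0,-1.5,-0.1],[-0.5,-6,0,0,0,-1.5,-0.1],[-0.5,-6,0,0,0,-1.5,-0.1],[-0.5,-6,0,0,0,-1.5,-0.1]])

```text
clock: 33.05
tcp_pos: [0.5052, -0.2521, 0.2369]
ee_rot: [0.0, 1.0, -0.0, 0.0]
ft_force: [1.0, -0.5, 0.4]
width: 0.04
grip_force: 0.0
```

step_arm(plan=[[-1,-4.5,0,0,0,0,-0.1],[0,0,0,0,0,0,-0.1],[0,0,0,0,0,0,-0.1],[0,0,0,0,0,0,-0.1],[0,0,0,0,0,0,-0.1]])

```text
clock: 33.67
tcp_pos: [0.4959, -0.2941, 0.237]
ee_rot: [0.0, 1.0, 0.001, 0.0]
ft_force: [-0.8, -0.4, -0.2]
width: 0.0394
grip_force: 0.0
```

Run:
```python
from h import *
t=tcp(); print(t)
img,d,i=shot('wrist'); np.savez('/tmp/g1',img=img,d=d,V=i['view']); cv2.imwrite('pics/g1.png',img[:,:,::-1])
for q in ['knob_grip','pointer_tip','mark','lever_tip']: print(q,[(np.round(b['point'],4).tolist(),round(b['conf'],2)) for b in ctrl.boxes_of(q,'wrist')])
```

```text
(33.675, array([ 0.4959, -0.2941,  0.237 ]), 0.1, array([-0.8, -0.4, -0.2]), 0.0394)
knob_grip [([0.5474, -0.3156, 0.0488], 0.76)]
pointer_tip [([0.5881, -0.3119, 0.0421], 0.61)]
mark [([0.6161, -0.2868, 0.0449], 0.49)]
lever_tip [([0.5438, -0.4324, 0.1266], 0.86)]
```

View pics/g1.png

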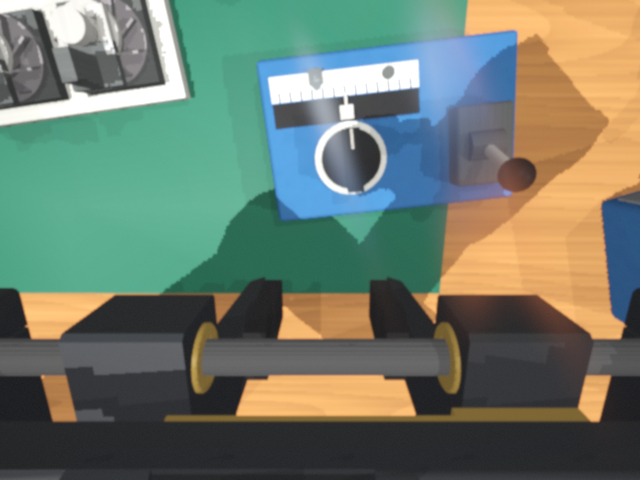

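Run:
```python
from h import *
z=np.load('/tmp/g1.npz'); img=z['img']; W=world(z['d'],dict(ctrl.camera_info('wrist'),view=z['V']))
c=cv2.resize(img[50:200,250:450],(800,600),interpolation=cv2.INTER_CUBIC); cv2.imwrite('pics/g1c.png',c[:,:,::-1])
def region(n,lo,hi,xr,yr):
    m=(W[...,2]>lo)&(W[...,2]<hi)&(W[...,0]>xr[0])&(W[...,0]<xr[1])&(W[...,1]>yr[0])&(W[...,1]<yr[1])
    P=W[m]; print(n,len(P),np.mean(P,0).round(4), cv2.minAreaRect((P[:,:2]*1000).astype(np.float32)) if len(P) else '')
region('bar',.066,.085,(.5,.6),(-.37,-.27)); region('disc',.043,.055,(.5,.6),(-.37,-.27)); region('ball',.1,.14,(.48,.62),(-.48,-.39))
region('box',.037,.0425,(.45,.7),(-.52,-.2))
for u,v in [(346,96),(346,103),(346,112),(316,84),(389,72),(347,120)]: print((u,v),W[v,u].round(4))
```

```text
bar 1117 [ 0.5501 -0.3159  0.0791] ((549.3734741210938, -316.2656555175781), (54.053016662597656, 14.17620849609375), 6.34482479095459)
disc 2216 [ 0.5537 -0.3149  0.0483] ((552.4520874023438, -317.986572265625), (67.21771240234375, 74.21943664550781), 57.96402359008789)
ball 1110 [ 0.5423 -0.432   0.1243] ((541.3722534179688, -434.8265686035156), (24.246767044067383, 25.15984344482422), 68.71318817138672)
box 31043 [ 0.5833 -0.3445  0.0396] ((573.74169921875, -353.60235595703125), (149.0922393798828, 233.677978515625), 6.44134521484375)
(346, 96) [ 0.6047 -0.311   0.0437]
(346, 103) [ 0.5987 -0.3111  0.0447]
(346, 112) [ 0.5909 -0.3112  0.0449]
(316, 84) [ 0.6147 -0.2839  0.0441]
(389, 72) [ 0.6246 -0.3489  0.0445]
(347, 120) [ 0.5844 -0.3126  0.0384]
```

View pics/g1c.png

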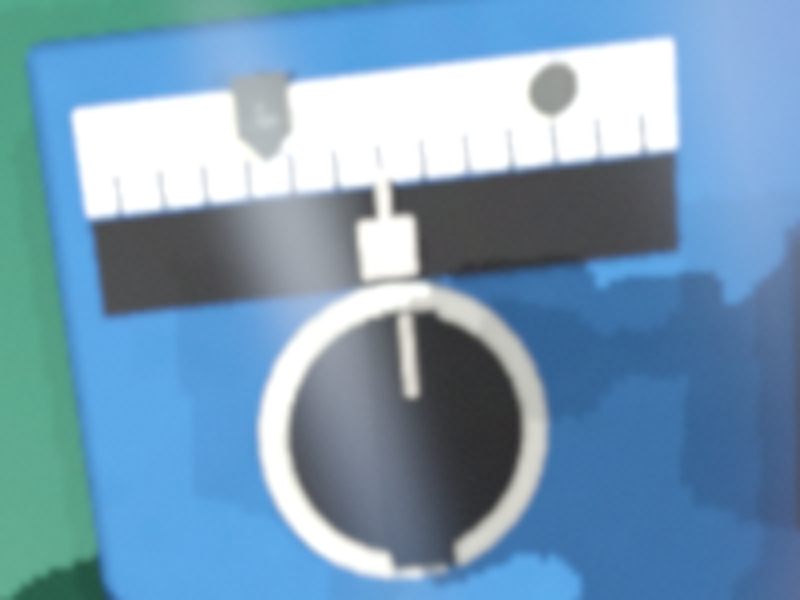

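step_arm(plan=[[2.7,-1.2,-2,0,0,3.1,-0.1],[2.66,-1.13,-4,0,0,3.1,-0.1],[0,0,-4,0,0,0,-0.1],[0,0,-2,0,0,0,-0.1],[0,0,0,0,0,0,-0.1]])

```text
clock: 34.55
tcp_pos: [0.5487, -0.318, 0.1154]
ee_rot: [-0.001, 0.999, 0.054, -0.001]
ft_force: [-0.1, -0.4, 0.9]
width: 0.0394
grip_force: 0.0
```

step_arm(plan=[[0,0,0,0,0,0,-0.1],[0,0,0,0,0,0,-0.1],[0,0,0,0,0,0,-0.1],[0,0,0,0,0,0,-0.1],[0,0,0,0,0,0,-0.1]])

```text
clock: 35.17
tcp_pos: [0.5492, -0.3184, 0.1169]
ee_rot: [0.0, 0.999, 0.054, 0.0]
ft_force: [-0.5, -0.1, -0.4]
width: 0.0394
grip_force: 0.0
```

Run:
```python
from h import *
t=tcp(); print(t,ctrl.state()['joints'].round(3))
img,d,i=shot('wrist'); W=world(d,i); np.savez('/tmp/g2',img=img,d=d,V=i['view']); cv2.imwrite('pics/g2.png',img[:,:,::-1])
m=(W[...,2]>.066)&(W[...,2]<.085)&(np.hypot(W[...,0]-.5495,W[...,1]+.317)<.032)
print(m.sum(),cv2.minAreaRect((W[m][:,:2]*1000).astype(np.float32)),np.median(W[m][:,2]))
```

```text
(35.175, array([ 0.5492, -0.3184,  0.1169]), 6.21, array([-0.5, -0.1, -0.4]), 0.0394) [-0.712  0.629  1.226  0.     1.286  0.751]
2371 ((549.6093139648438, -316.36138916015625), (54.37284469604492, 14.037214279174805), 6.365013599395752) 0.07931126968282387
```

step_arm(plan=[[0.05,0.09,-2.5,0,0,0.1,-0.1],[0,0,-2,0,0,0,-0.1],[0,0,-0.8,0,0,0,-0.1],[0,0,0,0,0,0,-0.1],[0,0,0,0,0,0,-0.6]])

```text
clock: 35.85
tcp_pos: [0.55, -0.3178, 0.0646]
ee_rot: [0.0, 0.998, 0.055, 0.001]
ft_force: [0.1, -0.4, -0.8]
width: 0.0319
grip_force: 0.0
```

step_arm(plan=[[0,0,0,0,0,0,-1],[0,0,0,0,0,0,-1],[0,0,0,0,0,0,-1],[0,0,0,0,0,0,-1],[0,0,0,0,0,0,-1]])

```text
clock: 36.48
tcp_pos: [0.5498, -0.3177, 0.0642]
ee_rot: [0.0, 0.998, 0.055, 0.0]
ft_force: [-0.2, -0.4, 5.5]
width: 0.0139
grip_force: 30.0
```

step_arm(plan=[[0,0,0,0,0,8,-1],[0,0,0,0,0,8,-1],[0,0,0,0,0,8,-1],[0,0,0,0,0,8,-1],[0,0,0,0,0,8,-1]])

```text
clock: 37.1
tcp_pos: [0.5497, -0.3174, 0.0642]
ee_rot: [0.0, 0.919, 0.395, 0.0]
ft_force: [-1.9, -0.1, 6.1]
width: 0.0138
grip_force: 30.0
```

Run:
```python
from h import *
print(tcp(),ctrl.state()['moment'].round(2),ctrl.state()['grip_force'])
```

```text
(37.1, array([ 0.5497, -0.3174,  0.0642]), 46.57, array([-1.9, -0.1,  6.1]), 0.0138) [ 0.17  0.21 -0.04] 30.010247826576233
```

step_arm(plan=[[0,0,0,0,0,8,-1],[0,0,0,0,0,8,-1],[0,0,0,0,0,8,-1],[0,0,0,0,0,8,-1],[0,0,0,0,0,8,-1]])

```text
clock: 37.72
tcp_pos: [0.5494, -0.3173, 0.0642]
ee_rot: [-0.0, 0.728, 0.686, -0.0]
ft_force: [-3.6, 1.3, 7.5]
width: 0.0142
grip_force: 30.0
```

step_arm(plan=[[0,0,0,0,0,8,-1],[0,0,0,0,0,8,-1],[0,0,0,0,0,8,-1],[0,0,0,0,0,8,-1],[0,0,0,0,0,8,-1]])

```text
clock: 38.35
tcp_pos: [0.5491, -0.3174, 0.0642]
ee_rot: [-0.001, 0.45, 0.893, -0.0]
ft_force: [-5.2, 1.0, 8.0]
width: 0.014
grip_force: 30.0
```

step_arm(plan=[[0,0,0,0,0,8,-1],[0,0,0,0,0,8,-1],[0,0,0,0,0,8,-1],[0,0,0,0,0,8,-1],[0,0,0,0,0,7,-1]])

```text
clock: 38.98
tcp_pos: [0.5489, -0.3176, 0.0642]
ee_rot: [-0.001, 0.126, 0.992, -0.0]
ft_force: [-5.5, -0.3, 7.6]
width: 0.0136
grip_force: 30.0
```

Run:
```python
from h import *
print(tcp(),ctrl.state()['moment'].round(2),ctrl.state()['grip_force'])
```

```text
(38.975, array([ 0.5489, -0.3176,  0.0642]), 165.54, array([-5.5, -0.3,  7.6]), 0.0136) [-0.03  0.69 -0.09] 30.00961482524872
```

step_arm(plan=[[0,0,0,0,0,0,-0.1],[0,0,0,0,0,0,-0.1],[0,0,0,0,0,0,-0.1],[0,0,3,0,0,0,-0.1],[-4,0,6,0,0,0,-0.1]])

```text
clock: 39.6
tcp_pos: [0.5151, -0.317, 0.1448]
ee_rot: [-0.001, 0.127, 0.992, 0.001]
ft_force: [0.1, -0.5, -0.1]
width: 0.0395
grip_force: 0.0
```

step_arm(plan=[[-5,0,3,0,0,0,-1],[0,0,0,0,0,0,-1],[0,0,0,0,0,0,-1],[0,0,0,0,0,0,-1],[0,0,0,0,0,0,-1]])

```text
clock: 40.22
tcp_pos: [0.4655, -0.3173, 0.1747]
ee_rot: [-0.001, 0.127, 0.992, 0.001]
ft_force: [0.2, -0.3, 0.2]
width: 0.0003
grip_force: 0.0
```

Run:
```python
from h import *
t=tcp(); print(t)
img,d,i=shot('wrist'); W=world(d,i); np.savez('/tmp/g3',img=img,d=d,V=i['view']); 
P=np.array([.607,-.297,.044,1]); p=np.array(i['view'])@P; u,v=int(i['fx']*p[0]/p[2]+i['cx']),int(i['fy']*p[1]/p[2]+i['cy']); print(u,v)
u=np.clip(u,100,540);v=np.clip(v,75,405)
c=cv2.resize(img[v-75:v+75,u-100:u+100],(800,600),interpolation=cv2.INTER_CUBIC); cv2.imwrite('pics/g3c.png',c[:,:,::-1]); print(u-100,v-75)
```

```text
(40.225, array([ 0.4655, -0.3173,  0.1747]), 165.35, array([ 0.2, -0.3,  0.2]), 0.0003)
383 367
283 292
```

View pics/g3c.png

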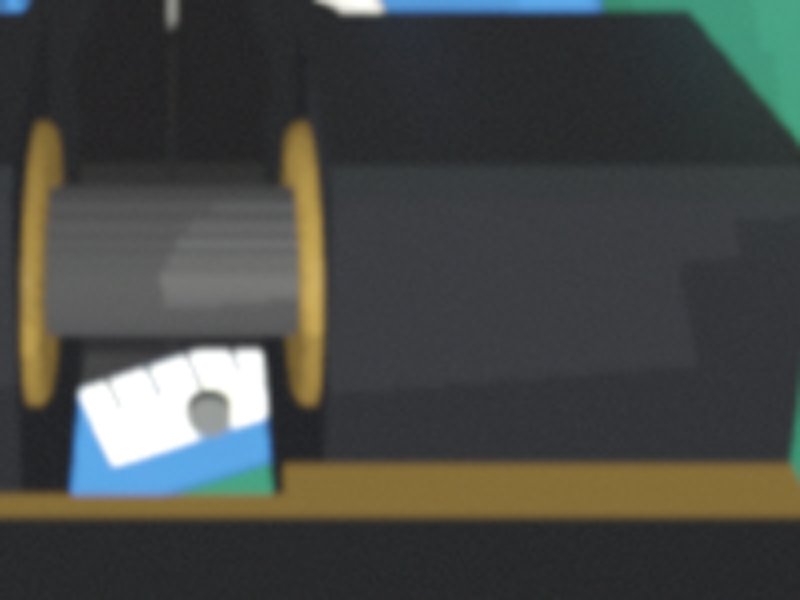

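step_arm(plan=[[0.6,0.4,1.2,0,0,-10.5,-1],[0.6,0.4,1.2,0,0,-10.5,-1],[0.6,0.5,1.2,0,0,-10.5,-1],[0.6,0.5,1.2,0,0,-10.5,-1],[0.6,0.5,1.2,0,0,-10.5,-1]])

```text
clock: 40.9
tcp_pos: [0.4954, -0.2942, 0.2357]
ee_rot: [-0.0, 0.556, 0.831, 0.0]
ft_force: [0.1, -0.4, 0.9]
width: 0.0005
grip_force: 0.0
```

step_arm(plan=[[0,0,0,0,0,-10.5,-1],[0,0,0,0,0,-10.5,-1],[0,0,0,0,0,-10.5,-1],[0,0,0,0,0,-10.5,-1],[0,0,0,0,0,-10.5,-1]])

```text
clock: 41.52
tcp_pos: [0.4953, -0.2944, 0.2353]
ee_rot: [-0.0, 0.866, 0.5, -0.0]
ft_force: [0.5, -0.3, 0.9]
width: 0.0002
grip_force: 0.0
```

step_arm(plan=[[0,0,0,0,0,-10.5,-1],[0,0,0,0,0,-10.5,-1],[0,0,0,0,0,-10.5,-1],[0,0,0,0,0,-10.5,-1],[0,0,0,0,0,-10.5,-1]])

```text
clock: 42.15
tcp_pos: [0.4953, -0.2944, 0.2353]
ee_rot: [-0.0, 0.998, 0.065, -0.0]
ft_force: [-0.0, 0.0, -0.1]
width: 0.0003
grip_force: 0.0
```

step_arm(plan=[[0,0,0,0,0,0,-1],[0,0,0,0,0,0,-1],[0,0,0,0,0,0,-1],[0,0,0,0,0,0,-1],[0,0,0,0,0,0,-1]])

```text
clock: 42.78
tcp_pos: [0.495, -0.2945, 0.2357]
ee_rot: [-0.0, 0.998, 0.068, -0.0]
ft_force: [-0.1, 0.5, -0.7]
width: 0.0003
grip_force: 0.0
```

Run:
```python
from h import *
t=tcp(); print(t)
img,d,i=shot('wrist'); W=world(d,i); np.savez('/tmp/g4',img=img,d=d,V=i['view']); 
P=np.array([.607,-.297,.044,1]); p=np.array(i['view'])@P; u,v=int(i['fx']*p[0]/p[2]+i['cx']),int(i['fy']*p[1]/p[2]+i['cy']); print(u,v)
c=cv2.resize(img[v-45:v+45,u-60:u+60],(800,600),interpolation=cv2.INTER_CUBIC); cv2.imwrite('pics/g4c.png',c[:,:,::-1]); print(u-60,v-45)
m=(W[...,2]>.1)&(W[...,2]<.14)&(W[...,0]>.48)&(W[...,0]<.62)&(W[...,1]>-.48)&(W[...,1]<-.39); print(W[m].mean(0),W[m][:,2].max())
```

```text
(42.775, array([ 0.495 , -0.2945,  0.2357]), 7.84, array([-0.1,  0.5, -0.7]), 0.0003)
346 93
286 48
[ 0.54229426 -0.43183029  0.12410018] 0.13165755780666685
```

View pics/g4c.png

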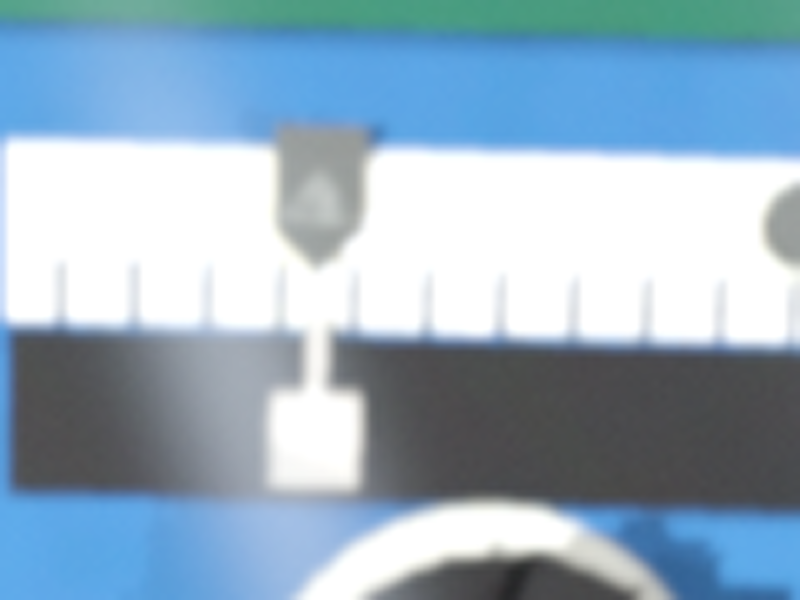

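step_arm(plan=[[-0.1,-5,0,0,0,-1.4,-1],[-0.1,-5,-1,0,0,0,-1],[0,-4.8,-4,0,0,0,-1],[0,0,-5,0,0,0,-1],[0,0,-3,0,0,0,-1]])

```text
clock: 43.45
tcp_pos: [0.4922, -0.4425, 0.1028]
ee_rot: [-0.001, 0.998, 0.056, -0.001]
ft_force: [0.1, -0.3, 0.3]
width: 0.0007
grip_force: 0.0
```

step_arm(plan=[[0,0,0,0,0,0,-1],[1.2,0.14,0,0,0,0,-1],[1.2,0.14,0,0,0,0,-1],[1,0.11,0,0,0,0,-1],[1,0.11,0,0,0,0,-1]])

```text
clock: 44.08
tcp_pos: [0.5379, -0.4375, 0.1063]
ee_rot: [0.0, 0.998, 0.056, 0.0]
ft_force: [-2.2, -0.5, 1.1]
width: 0.0005
grip_force: 0.8
```

step_arm(plan=[[1,0.11,0,0,0,0,-1],[1,0.11,0,0,0,0,-1],[0.8,0.09,0,0,0,0,-1],[0.3,0.03,0,0,0,0,-1],[0,0,0,0,0,0,-1]])

```text
clock: 44.7
tcp_pos: [0.5682, -0.434, 0.1056]
ee_rot: [-0.0, 0.998, 0.056, 0.0]
ft_force: [-0.6, -0.3, 0.5]
width: 0.0001
grip_force: 0.0
```

Now I'll back off and look at the lever, pointer and clips.

step_arm(plan=[[-3,-0.3,0,0,0,0,-1],[-5,0,0,0,0,0,-1],[-2,3,5,0,0,0,-1],[1,4,5,0,0,0,-1],[1,5,3,0,0,0,-1]])

```text
clock: 45.32
tcp_pos: [0.4876, -0.3183, 0.2368]
ee_rot: [0.001, 0.998, 0.055, 0.001]
ft_force: [1.1, -0.2, 0.9]
width: 0.0003
grip_force: 0.0
```

step_arm(plan=[[0,2,0,0,0,0,-1],[0,0,0,0,0,0,-1],[0,0,0,0,0,0,-1],[0,0,0,0,0,0,-1],[0,0,0,0,0,0,-1]])

```text
clock: 45.95
tcp_pos: [0.4874, -0.2993, 0.2333]
ee_rot: [-0.0, 0.998, 0.055, -0.0]
ft_force: [-0.3, -0.1, 0.2]
width: 0.0002
grip_force: 0.0
```

Run:
```python
from h import *
t=tcp(); print(t)
img,d,i=shot('wrist'); W=world(d,i); cv2.imwrite('pics/g5.png',img[:,:,::-1])
m=(W[...,2]>.1)&(W[...,2]<.14)&(W[...,0]>.48)&(W[...,0]<.66)&(W[...,1]>-.5)&(W[...,1]<-.38); print(W[m].mean(0),W[m][:,2].max())
img,d,i=shot('top'); W=world(d,i); cv2.imwrite('pics/t5.png',cv2.resize(img[180:320,160:420],(780,420))[:,:,::-1])
```

```text
(45.95, array([ 0.4874, -0.2993,  0.2333]), 6.35, array([-0.3, -0.1,  0.2]), 0.0002)
[ 0.58945446 -0.42662694  0.12163228] 0.12896830522345956
```

View pics/g5.png

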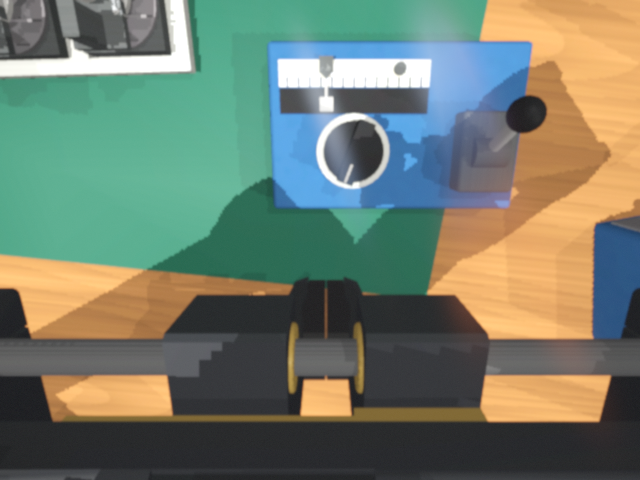

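View pics/t5.png

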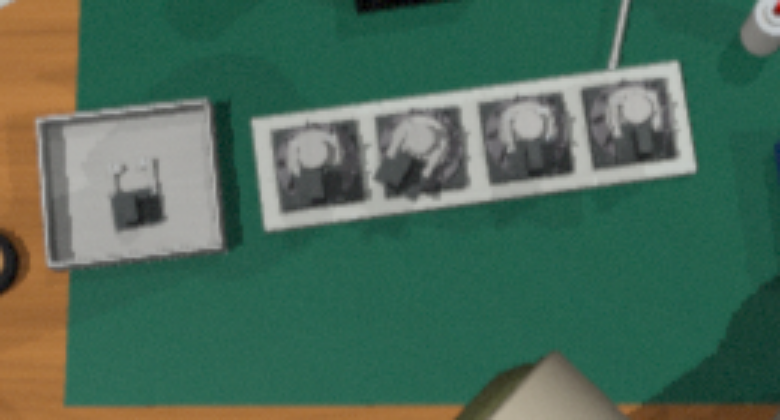

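Run:
```python
from h import *
from scipy.optimize import least_squares
def ball(W,x0):
    m=(W[...,2]>.106)&(W[...,2]<.14)&(np.hypot(W[...,0]-x0[0],W[...,1]-x0[1])<.02); P=W[m]
    return least_squares(lambda c:np.linalg.norm(P-c,axis=1)-.013,[*x0,.115],loss='soft_l1',f_scale=.001).x
z=np.load('/tmp/g1.npz'); i=ctrl.camera_info('wrist'); a=ball(world(z['d'],dict(i,view=z['V'])),(.5415,-.433))
img,d,i=shot('wrist'); b=ball(world(d,i),(.589,-.427)); print(a,b,(b-a))
```

```text
[ 0.5412689  -0.43596972  0.11722884] [ 0.59054067 -0.43050428  0.11413029] [ 0.04927177  0.00546543 -0.00309855]
```

step_arm(plan=[[0.2,-5,0,0,0,0,-1],[0.2,-5,-1,0,0,0,-1],[0,-4.2,-4,0,0,0,-1],[0,0,-5,0,0,0,-1],[0,0,-2.7,0,0,0,-1]])

```text
clock: 46.72
tcp_pos: [0.4908, -0.4404, 0.1038]
ee_rot: [-0.002, 0.998, 0.055, -0.001]
ft_force: [-0.3, -0.1, 0.3]
width: 0.0003
grip_force: 0.0
```

step_arm(plan=[[0,0,0,0,0,0,-1],[2.5,0.28,0,0,0,0,-1],[2.5,0.28,0,0,0,0,-1],[1.8,0.2,0,0,0,0,-1],[0.7,0.1,0,0,0,0,-1]])

```text
clock: 47.35
tcp_pos: [0.5678, -0.432, 0.1087]
ee_rot: [0.001, 0.998, 0.056, 0.001]
ft_force: [-1.0, 0.3, 0.8]
width: 0.0007
grip_force: 0.0
```

step_arm(plan=[[0.3,0.03,0,0,0,0,-1],[0.2,0.02,0,0,0,0,-1],[0,0,0,0,0,0,-1],[0,0,0,0,0,0,-1],[0,0,0,0,0,0,-1]])

```text
clock: 47.98
tcp_pos: [0.5693, -0.4319, 0.1081]
ee_rot: [-0.0, 0.998, 0.055, -0.002]
ft_force: [-10.1, 2.8, 5.2]
width: 0.0004
grip_force: 4.9
```

step_arm(plan=[[-3,-0.3,0,0,0,0,-1],[-5,0,0,0,0,0,-1],[-2,3,5,0,0,0,-1],[1,4,5,0,0,0,-1],[1,5,3,0,0,0,-1]])

```text
clock: 48.6
tcp_pos: [0.4909, -0.3158, 0.2382]
ee_rot: [0.001, 0.998, 0.055, 0.001]
ft_force: [2.1, 0.3, 0.4]
width: 0.0002
grip_force: 0.0
```

step_arm(plan=[[0,0,0,0,0,0,-1],[0,0,0,0,0,0,-1],[0,0,0,0,0,0,-1],[0,0,0,0,0,0,-1],[0,0,0,0,0,0,-1]])

```text
clock: 49.22
tcp_pos: [0.4911, -0.3163, 0.2347]
ee_rot: [-0.0, 0.998, 0.056, -0.0]
ft_force: [-0.3, 0.8, 0.2]
width: 0.0005
grip_force: 0.0
```

Run:
```python
from h import *
print(tcp()); print(ctrl.job_done())
```

```text
(49.225, array([ 0.4911, -0.3163,  0.2347]), 6.37, array([-0.3,  0.8,  0.2]), 0.0005)
the job is handed in; nothing more can be done
None
```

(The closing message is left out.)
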